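# Lay out the stripped hub parts in their nests

## Robot

A 6-joint arm with a two-finger parallel gripper is mounted at the origin on the work surface. World frame = base frame: x ahead of the robot, y to its left, z up, the work surface at z = 0. Lengths are in m, angles in rad, forces in N, time in s.
With the tool pointing down it reaches from about 0.325 to 0.9 m from the base axis. Payload 3.5 kg.
Tool frame: the origin (TCP) lies midway between the tips of the shut fingers; the grasp point (between the pads) lies 19 mm behind it; z points along the fingers, y is the direction in which the jaws open and shut (so a half turn about z gives the same grasp; the last joint's range is limited). The gripper opens to 85 mm and grips with 20 to 120 N. Pads are 22 mm wide; open, the fingers measure 114 mm over their backs; the gripper's body (76 mm by 85 mm) begins 54 mm behind the grasp point. The pads swing forward as they close: fully open they stand 13 mm farther back than shut.
Start: joints at [-1.389, 0.276, -0.026, 1.268, 0, 1.467], TCP at [0.176, -0.6, 0.231] pointing down, gripper open.
Joint ranges: [-3.12, 3.12], [-0.85, 1.88], [-1.08, 1.24], [-1.95, 2.15], [-1.57, 1.53], [-3.14, 3.14]. Speed limits (rad/s): [2.57, 2.57, 3.14, 3.14, 3.14, 3.14].

## Interface

Orientations are given as a unit quaternion [x, y, z, w].
In Python, from station import telemetry, vision, ticket gives the robot as it stands.
- The arm moves only by the shell command python3 -m crank 'ROWS' [OPENING] [FORCE]. ROWS is JSON, a list of rows, each a list of 4 numbers: the shift along the tool's x, y, z in mm, then the turn about the tool's z in rad. A call has 1 to 8 rows; each row shifts and turns the pose as measured when the row begins, along the tool's axes as they then stand; what a row does not reach is not made up. A row lasts 1/12 s, in which the tool goes at most 41.7 mm and 7.16 degrees, less where a joint would pass 70% of its speed; a pose out of reach is approached as far as the arm can. A call with a gripper value outside its range is refused whole. OPENING is the opening, from -1 (shut) to 1 (fully open), so that 0 is half open, set as the call begins (- or left out, the last holds). The fingers move at their own pace and stop on an object; FORCE is the grip in N (left out, the last holds). Time passes only in rows, so rows that do not move let the fingers close. It gives the time, the measured TCP pose, the force and the opening at its end, in the units of the state.
- telemetry.observe(): the state, without advancing time (a new reading comes with each control period).
- vision.snapshot(name): name is "side" or "top"; returns the picture (400x640x3 uint8, red, green, blue); there is no depth.
- vision.calibration(name): a dict with "fx", "fy", "cx", "cy" (pixels), "k1" (the pictures are not rectified: a ray, as slopes to the right and down, at radius r is drawn at 1 + k1 r^2 times it, then the intrinsics apply), "R" (3x3) and "t" (3): a world point X has camera coordinates R X + t. Camera axes: x right, y down, z forward; pixel columns grow to the right and rows downward; lengths in m; the calibration is good to about 2 mm. A picture is of the moment at which its call begins. calibration takes no time and is no camera call.
- ticket.job_done(): hands the job in, once; it reports no verdict.
The state is a dict: "t": time; "joints": joint angles; "joint_velocities": joint speeds; "effort": joint torques, N m; "position": TCP position; "ee_rot": TCP orientation; "contact_force": force on the tool from outside, world axes, zero at the start; "ft_torque": the same for the moment, N m; "grip_width": finger opening in m.
Only numpy, scipy, OpenCV 4.12 (cv2) and the standard library are available. Lean on these libraries where they do the work, as an engineer would, in place of code of your own. Each camera call takes 0.05 s, during which the arm holds its last target. There are 200 camera calls.

## Task

The parts of a stripped wheel hub are piled in two stacks on the workshop bench. Take the stacks apart and lay each of the five parts in the rubber nest whose rim has its shape and size (cap in the small circle, bearing in the large circle, nut in the hexagon, cover in the rectangle, flange in the lozenge), flat on the pad inside the rim and the same way up as now, so that all can be inspected.

Things in the scene. Friction and masses are not known exactly. Their poses are not given: they have to be found in the camera images.
- cover_c (a point): bearing cover: flat rectangular aluminium block 110 x 56 mm, 24 mm high, four dark bolt holes near its corners; lies on the bench at the bottom of a stack. Origin: its centre, half-way up, z up. x along its length, y across its 56 mm width. Mass about 0.36 kg.
- flange_c (a point): two-bolt flange: aluminium disc 60 mm in diameter and 24 mm high tapering to two opposite ears (20 mm high, rounded ends of 13 mm radius, one bolt hole each), 114 mm over the ears, a lozenge from above; lies on the bench at the bottom of the other stack. Origin: its centre, half-way up, z up. x along the line of the ears, y across them. Mass about 0.30 kg.
- bearing_c (a point): bearing: bright steel ring 52 mm outside diameter, 26 mm bore, 20 mm high. At the start it lies about in the middle of the cover or of the flange (either may be) and carries the cap. Origin: its centre, half-way up, z up. Mass about 0.20 kg.
- nut_c (a point): axle nut: dark steel hexagon 41 mm across flats (47 mm across corners), 22 mm high, with a round dark hole in its top. At the start it lies about in the middle of the cover or the flange, the one without the bearing. Origin: its centre, half-way up, z up. x points at a corner, y at right angles to a pair of flats. Mass about 0.18 kg.
- cap_c (a point): grease cap: small round dark steel cap 36 mm in diameter, 24 mm high, straight sides to 18 mm and a domed closed top (dome up). At the start it stands on the bearing. Origin: its centre, half-way up, z up. Mass about 0.05 kg.
- cover_nest: nest for the cover: 150 x 96 mm, a 3 mm black rubber pad with a raised light grey rim (bead 6 mm thick, top 7 mm above the bench, 4 mm above the pad) that outlines a rectangle 126 x 72 mm inside. Fixed. Origin: on the bench under its middle, z up; the pad's top, where the part rests, is 3 mm above the origin. x along its length.
- flange_nest: nest for the flange: 156 x 96 mm, a 3 mm black rubber pad with a raised light grey rim (bead 6 mm thick, top 7 mm above the bench, 4 mm above the pad) that outlines a long lozenge with rounded ends, the flange's outline plus about 8 mm all round (130 x 76 mm inside). Fixed. Origin: on the bench under its middle, z up; the pad's top, where the part rests, is 3 mm above the origin. x along its length.
- bearing_nest: nest for the bearing: round 100 mm, a 3 mm black rubber pad with a raised light grey rim (bead 6 mm thick, top 7 mm above the bench, 4 mm above the pad) that outlines the larger circle, 70 mm inside. Fixed. Origin: on the bench under its middle, z up; the pad's top, where the part rests, is 3 mm above the origin.
- nut_nest: nest for the nut: round 96 mm, a 3 mm black rubber pad with a raised light grey rim (bead 6 mm thick, top 7 mm above the bench, 4 mm above the pad) that outlines a hexagon 58 mm across flats inside, wide enough for the nut at any yaw. Fixed. Origin: on the bench under its middle, z up; the pad's top, where the part rests, is 3 mm above the origin.
- cap_nest: nest for the cap: round 80 mm, a 3 mm black rubber pad with a raised light grey rim (bead 6 mm thick, top 7 mm above the bench, 4 mm above the pad) that outlines the smaller circle, 50 mm inside. Fixed. Origin: on the bench under its middle, z up; the pad's top, where the part rests, is 3 mm above the origin.

How it is judged:
By the outcome, as a careful person would: the job done as asked, in the order asked, and still so for the second after the job is handed in, with the robot touching nothing.
It also fails if it takes over 112 s, if anything falls off the work surface, if the arm or the gripper's body presses on something with over 40 N, if the wrist force passes 120 N, or if a joint passes its speed limit or range.

## Working session

There is one attempt and no reset: what is moved stays moved. The work goes in short steps, Python scripts to look and compute and a shell command to move; the robot and the scene stay as the last step left them, time stands still between calls to the robot, and variables do not carry over. Pictures are saved under pics/ and viewed, about 12 in all and at most 16, crops included, and the job is handed in when it is done.

```bash
ls; mkdir -p pics
python3 - <<'E'
from station import telemetry, vision
import cv2,json
print(telemetry.observe())
for n in("top","side"):
    print(n,vision.calibration(n)); cv2.imwrite(f"pics/{n}0.png",vision.snapshot(n)[:,:,::-1])
E
```

```text
pics
{'t': 0.0, 'joints': array([-1.38942226e+00,  2.77169128e-01, -2.78779279e-02,  1.26798234e+00,
        1.18731279e-05,  1.46739565e+00]), 'joint_velocities': array([ 1.01544423e-03, -1.82653476e-03, -1.37508484e-03, -9.40670597e-05,
        8.25406611e-04, -1.52067683e-03]), 'effort': array([-2.14410982e-03, -4.45510340e+01,  2.95201635e+01,  1.64203177e-02,
       -2.54497500e-04,  1.75030230e-06]), 'position': array([ 0.17544244, -0.59907081,  0.23013864]), 'ee_rot': array([ 9.89879417e-01,  1.41906633e-01, -3.75868822e-05, -1.11591663e-03]), 'contact_force': array([0.50167004, 0.57666898, 0.94180778]), 'ft_torque': array([ 0.04367476, -0.0113519 ,  0.01587225]), 'grip_width': 0.08538109880180819}
top {'fx': 511.2467770926703, 'fy': 511.2467770926703, 'cx': 317.84448859741934, 'cy': 197.08889589073453, 'k1': -0.08455640409940367, 'R': array([[-1.15488818e-03, -9.99959893e-01,  8.88134718e-03],
       [-9.86262304e-01, -3.28068581e-04, -1.65186437e-01],
       [ 1.65182726e-01, -8.95010980e-03, -9.86222370e-01]]), 't': array([-0.01509533,  0.53593539,  1.03361995])}
side {'fx': 485.9630895925253, 'fy': 485.9630895925253, 'cx': 316.4115408994613, 'cy': 195.74250637693498, 'k1': -0.10990786897596172, 'R': array([[-0.93338971, -0.35873694,  0.00956332],
       [-0.20200191,  0.50318497, -0.84023813],
       [ 0.29661234, -0.78620143, -0.54213322]]), 't': array([0.47798229, 0.17171765, 0.78048608])}
```

View pics/top0.png

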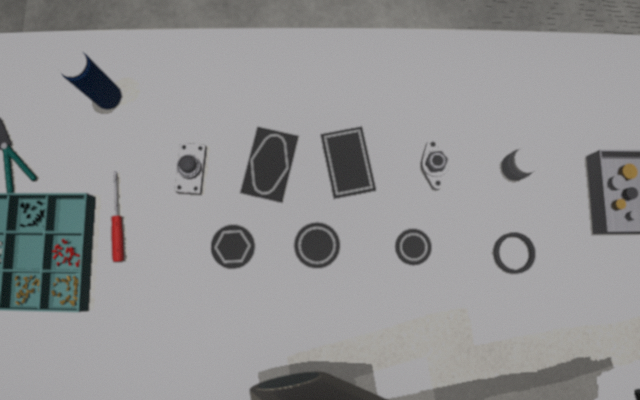

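View pics/side0.png

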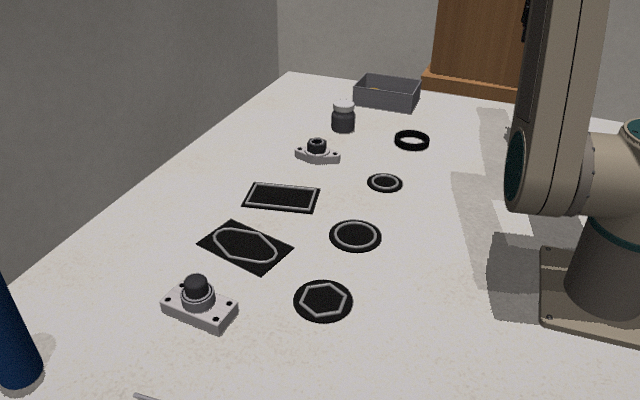

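The top view shows the cover stack (bearing and cap) at about (190,168) and the flange stack (nut) at (434,165). The nests are flange (270,164), cover (348,162), nut (232,246), bearing (317,245) and cap (413,247). Next I measure them metrically.

```bash
cat > h.py <<'E'
import numpy as np, cv2
from station import telemetry, vision
from scipy.spatial.transform import Rotation as Ro
def cal(n):
    c=vision.calibration(n); K=np.array([[c['fx'],0,c['cx']],[0,c['fy'],c['cy']],[0,0,1]])
    return K,c['k1'],np.array(c['R']),np.array(c['t'])
def w2p(n,X):
    K,k,R,t=cal(n); p=np.reshape(X,(-1,3))@R.T+t; s=p[:,:2]/p[:,2:]
    s=s*(1+k*(s**2).sum(1,keepdims=True)); return s*K[0,0]+K[:2,2]
def p2w(n,uv,z):
    K,k,R,t=cal(n); d=(np.reshape(uv,(-1,2)).astype(float)-K[:2,2])/K[0,0]; s=d.copy()
    for _ in range(20): s=d/(1+k*(s**2).sum(1,keepdims=True))
    d=np.c_[s,np.ones(len(s))]@R; o=-R.T@t
    return o+d*((z-o[2])/d[:,2:])
def rect(n,img,cx,cy,z,half=.09,res=.0005):
    "orthographic patch at height z: columns = -y, rows = -x (as top view)"
    a=np.arange(-half,half,res); Y,X=np.meshgrid(cy-a,cx-a)
    m=w2p(n,np.c_[X.ravel(),Y.ravel(),np.full(X.size,z)]).reshape(X.shape+(2,)).astype(np.float32)
    return cv2.remap(img,m[...,0],m[...,1],cv2.INTER_CUBIC)
def state():
    s=telemetry.observe(); R=Ro.from_quat(s['ee_rot']).as_matrix()
    print('t %.2f'%s['t'],'pos',s['position'].round(4),'jawyaw(deg) %.1f'%np.degrees(np.arctan2(R[1,1],R[0,1])),'tilt',R[:2,2].round(3),'j',s['joints'].round(2),'F',s['contact_force'].round(1),'w',round(s['grip_width'],4)); return s,R
def goto(x,y,yaw=None,z=None):
    "rows needed: tool-frame shift in mm, and turn (rad) bringing the jaw axis to yaw (deg, mod 180)"
    s,R=state(); d=np.array([x,y,s['position'][2] if z is None else z])-s['position']
    t=0
    if yaw is not None:
        cur=np.degrees(np.arctan2(R[1,1],R[0,1])); t=-np.radians((yaw-cur+90)%180-90)
    print('tool shift mm',(R.T@d*1000).round(1),'turn',round(t,3),'dist',round(np.linalg.norm(d)*1000))
E
python3 - <<'E'
from h import *
img=cv2.imread('pics/top0.png'); side=cv2.imread('pics/side0.png')
N={'flange_n':(270,164,.003),'cover_n':(348,162,.003),'nut_n':(232,246,.003),'bear_n':(317,245,.003),'cap_n':(413,247,.003)}
for k,(u,v,z) in N.items():
    c=p2w('top',(u,v),z)[0]
    for it in range(2):
        p=cv2.cvtColor(rect('top',img,c[0],c[1],z,.095),cv2.COLOR_BGR2GRAY)
        m=(p<105).astype(np.uint8); m=cv2.morphologyEx(m,cv2.MORPH_CLOSE,np.ones((25,25)))
        n,l,s,ce=cv2.connectedComponentsWithStats(m); i=l[190,190]
        cn=max(cv2.findContours((l==i).astype(np.uint8),0,2)[0],key=cv2.contourArea)
        r=cv2.minAreaRect(cn); q=(np.array(r[0])-190)*.0005; c=c-[q[1],q[0],0]
    # long-axis yaw in world: image col=-y,row=-x
    b=cv2.boxPoints(r); e=max((b[1]-b[0],b[2]-b[1]),key=np.linalg.norm); yaw=np.degrees(np.arctan2(-e[0],-e[1]))%180
    print(k,c.round(4),'size mm',(np.array(r[1])*.5).round(1),'long yaw %.1f'%yaw, 'reach %.3f'%np.hypot(*c[:2]))
out=[]
for u,v in((190,168),(434,165)):
    c=p2w('top',(u,v),.024)[0]; print('stack',c.round(4),np.hypot(*c[:2]))
    out.append(cv2.resize(rect('top',img,c[0],c[1],.024,.075),(400,400),interpolation=cv2.INTER_CUBIC))
    uv=w2p('side',c)[0].astype(int); out.append(cv2.resize(side[uv[1]-50:uv[1]+50,uv[0]-50:uv[0]+50],(400,400),interpolation=cv2.INTER_CUBIC))
o=np.vstack([np.hstack(out[:2]),np.hstack(out[2:])]); cv2.imwrite('pics/stk.png',cv2.resize(o,(600,600)))
E
```

```text
flange_n [0.6177 0.0919 0.003 ] size mm [ 95.2 155.3] long yaw 166.9 reach 0.624
cover_n [ 0.6223 -0.0817  0.003 ] size mm [149.4  95.4] long yaw 11.3 reach 0.628
nut_n [0.4352 0.1689 0.003 ] size mm [93.5 94. ] long yaw 90.0 reach 0.467
bear_n [ 0.4385 -0.0128  0.003 ] size mm [97.  97.5] long yaw 90.0 reach 0.439
cap_n [ 0.4344 -0.2218  0.003 ] size mm [77.8 78.1] long yaw 135.0 reach 0.488
stack [0.6035 0.2629 0.024 ] 0.6583054904220373
stack [ 0.6107 -0.2697  0.024 ] 0.6675730600678434
```

View pics/stk.png

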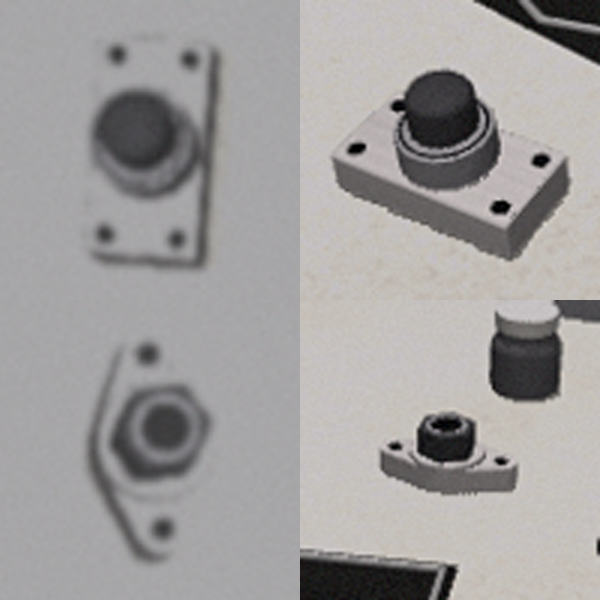

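The crop shows the cover's four bolt holes, the bearing with the dark cap on it, the hexagonal nut, and the flange's ear holes at about (148,353) and (163,528). I now fit their positions with both cameras.

```bash
cat >> h.py <<'E'
from scipy.optimize import minimize
def circ(r,z,n=48,ph=0): a=np.arange(n)*2*np.pi/n+ph; return np.c_[r*np.cos(a),r*np.sin(a),np.full(n,z)]
def hullmask(n,P,shape,S):
    h=cv2.convexHull((w2p(n,P)*S).astype(np.float32)); m=np.zeros((shape[0]*S,shape[1]*S),np.uint8)
    cv2.fillConvexPoly(m,np.round(h*16).astype(np.int32),1,shift=4); return m
def fit(ims,mk,p0,zc,thr,S=4):
    "IoU fit of hull(mk(yaw)) at x,y,yaw to dark blobs in the pictures"
    B={}
    for n,im in ims.items():
        g=cv2.resize(cv2.cvtColor(im,cv2.COLOR_BGR2GRAY),None,fx=S,fy=S,interpolation=cv2.INTER_CUBIC)
        roi=cv2.dilate(hullmask(n,mk(0)+[p0[0],p0[1],0],im.shape,S),np.ones((25,25)))
        m=((g<thr)&(roi>0)).astype(np.uint8); m=cv2.morphologyEx(m,cv2.MORPH_CLOSE,np.ones((15,15))); k,l,s,c=cv2.connectedComponentsWithStats(m)
        B[n]=l==1+np.argmax(s[1:,4])
    res={}
    for sel in ([list(B)] if len(B)==1 else [list(B)]+[[n] for n in B]):
        def cost(q):
            c=0
            for n in sel:
                h=hullmask(n,mk(q[2]/10)+[q[0]/1000,q[1]/1000,0],ims[n].shape,S)>0; c-=(h&B[n]).sum()/(h|B[n]).sum()
            return c
        r=min((minimize(cost,[p0[0]*1e3,p0[1]*1e3,y0],method='Nelder-Mead',options={'initial_simplex':np.array([p0[0]*1e3,p0[1]*1e3,y0])+np.array([[0,0,0],[5,0,0],[0,5,0],[0,0,2]])}) for y0 in((0,) if mk(0).shape==mk(1).shape and np.allclose(mk(0),mk(1)) else (-3,0,3))),key=lambda r:r.fun)
        print(sel,'x,y mm',r.x[:2].round(1),'yaw deg %.1f'%np.degrees(r.x[2]/10),'IoU',round(-r.fun/len(sel),3))
cap=lambda z:lambda y:np.r_[circ(.018,z),circ(.018,z+.018),circ(.010,z+.024)]
nut=lambda z:lambda y:np.r_[circ(.0237,z,6,y),circ(.0237,z+.022,6,y)]
def holes(im,c,z,thr,half=.075,amax=90,n='top'):
    p=cv2.cvtColor(rect(n,im,c[0],c[1],z,half),cv2.COLOR_BGR2GRAY)
    k,l,s,ce=cv2.connectedComponentsWithStats((p<thr).astype(np.uint8)); N=p.shape[0]/2
    return [(round((c[0]-(q[1]-N)*.0005)*1e3,1),round((c[1]-(q[0]-N)*.0005)*1e3,1),int(t[4]*.25)) for q,t in zip(ce[1:],s[1:]) if t[4]*.25>12]
E
python3 - <<'E'
from h import *
ims={n:cv2.imread(f'pics/{n}0.png') for n in('top','side')}
print('cap');fit(ims,cap(.044),(.6045,.26),0,95)
print('nut');fit(ims,nut(.024),(.610,-.272),0,95)
print('cover holes',holes(ims['top'],(.605,.264),.024,110))
print('flange holes',holes(ims['top'],(.6145,-.2714),.020,110))
E
```

```text
cap
['top', 'side'] x,y mm [605.8 260.6] yaw deg 13.4 IoU 0.755
['top'] x,y mm [604.2 258.1] yaw deg 3.4 IoU 0.805
['side'] x,y mm [602.7 266.2] yaw deg -5.6 IoU 0.814
nut
['top', 'side'] x,y mm [ 614.9 -268.4] yaw deg 39.7 IoU 0.75
['top'] x,y mm [ 614.8 -271.5] yaw deg -37.8 IoU 0.691
['side'] x,y mm [ 614.2 -266.7] yaw deg 40.0 IoU 0.831
cover holes [(np.float64(651.4), np.float64(279.3), 49), (np.float64(648.8), np.float64(243.1), 50), (np.float64(606.7), np.float64(258.9), 2321), (np.float64(561.6), np.float64(285.6), 50), (np.float64(559.0), np.float64(249.6), 45), (np.float64(549.4), np.float64(282.0), 29), (np.float64(547.6), np.float64(257.2), 53)]
flange holes [(np.float64(659.7), np.float64(-269.5), 77), (np.float64(640.6), np.float64(-285.0), 50), (np.float64(613.1), np.float64(-266.8), 648), (np.float64(623.0), np.float64(-278.5), 492), (np.float64(624.6), np.float64(-297.1), 47), (np.float64(587.8), np.float64(-251.9), 335), (np.float64(572.1), np.float64(-276.9), 72)]
```

```bash
python3 -c "
from h import *
goto(.615,-.270,10,.12); goto(.615,-.270,70,.12)"
```

```text
t 0.10 pos [ 0.1755 -0.5991  0.2302] jawyaw(deg) -73.7 tilt [-0.     0.002] j [-1.39  0.28 -0.03  1.27 -0.    1.47] F [ 0.3 -1.   1.3] w 0.085
tool shift mm [ 514.3 -192.1  110.7] turn -1.461 dist 560
t 0.10 pos [ 0.1755 -0.5991  0.2302] jawyaw(deg) -73.7 tilt [-0.     0.002] j [-1.39  0.28 -0.03  1.27 -0.    1.47] F [ 0.3 -1.   1.3] w 0.085
tool shift mm [ 514.3 -192.1  110.7] turn 0.634 dist 560
```

```bash
python3 -m crank '[[36.7,-13.7,5],[36.7,-13.7,5]]' 2>&1 | head -3; python3 -m crank '[[36.7,-13.7,5,0],[36.7,-13.7,5,0],[36.7,-13.7,5,0],[36.7,-13.7,5,0],[36.7,-13.7,5,0],[36.7,-13.7,5,0],[36.7,-13.7,5,0],[36.7,-13.7,5,0]]' 1 50; python3 -m crank '[[36.7,-13.7,5,0],[36.7,-13.7,5,0],[36.7,-13.7,5,0],[36.7,-13.7,5,0],[36.7,-13.7,5,0],[36.7,-13.7,5,0]]'; python3 -c "
from h import *
goto(.615,-.270,10,.12)"; python3 -m crank '[[0,0,0,-0.12],[0,0,0,-0.12],[0,0,0,-0.12],[0,0,0,-0.12],[0,0,0,-0.12],[0,0,0,-0.12],[0,0,0,-0.12],[0,0,0,-0.12]]'; python3 -c "
from h import *
goto(.615,-.270,10,.12)"
```

```text
schema error: expected 4 numbers
t: 0.77
position: [0.4292, -0.4106, 0.1849]
ee_rot: [0.991, 0.134, -0.002, -0.001]
contact_force: [0.0, -0.3, -0.7]
grip_width: 0.0853
t: 1.27
position: [0.6258, -0.2624, 0.1494]
ee_rot: [0.991, 0.134, -0.004, -0.003]
contact_force: [-0.1, -0.9, -0.5]
grip_width: 0.0857
t 1.27 pos [ 0.6258 -0.2624  0.1494] jawyaw(deg) -74.6 tilt [-0.009  0.004] j [-0.49  0.42  0.01  1.16 -0.    2.38] F [-0.1 -0.9 -0.5] w 0.0857
tool shift mm [-12.3   4.7  29.5] turn -1.477 dist 32
t: 1.93
position: [0.6306, -0.2502, 0.1399]
ee_rot: [0.805, 0.593, -0.004, -0.01]
contact_force: [-0.5, 0.3, -0.7]
grip_width: 0.0851
t 1.93 pos [ 0.6306 -0.2502  0.1399] jawyaw(deg) -17.2 tilt [-0.018  0.012] j [-0.47  0.44  0.01  1.16  0.    1.4 ] F [-0.5  0.3 -0.7] w 0.0851
tool shift mm [-23.6  -8.6  20. ] turn -0.476 dist 32
```

```bash
python3 -m crank '[[0,0,0,-0.12],[0,0,0,-0.12],[0,0,0,-0.12],[0,0,0,-0.11],[0,0,0,0],[0,0,0,0]]'; python3 -c "
from h import *
goto(.615,-.270,10,.08)"
```

```text
t: 2.43
position: [0.6278, -0.2486, 0.1353]
ee_rot: [0.637, 0.771, -0.002, -0.015]
contact_force: [0.3, 0.0, 0.5]
grip_width: 0.0852
t 2.43 pos [ 0.6278 -0.2486  0.1353] jawyaw(deg) 10.9 tilt [-0.025  0.016] j [-0.47  0.44  0.    1.16  0.    0.91] F [0.3 0.  0.5] w 0.0852
tool shift mm [-19.7 -15.3  55.3] turn 0.015 dist 61
```

```bash
python3 -m crank '[[-10,-8,28,0],[-9,-7,28,0]]'; python3 -c "
from h import *
goto(.615,-.270,10,.031)
vision.snapshot('top'); vision.snapshot('top')
goto(.615,-.270,10,.031)"
```

```text
t: 2.6
position: [0.6212, -0.2705, 0.0852]
ee_rot: [0.638, 0.77, -0.0, -0.008]
contact_force: [0.3, -0.3, -0.7]
grip_width: 0.0854
t 2.60 pos [ 0.6212 -0.2705  0.0852] jawyaw(deg) 10.7 tilt [-0.013  0.01 ] j [-0.51  0.48 -0.06  1.05  0.    0.88] F [ 0.3 -0.3 -0.7] w 0.0854
tool shift mm [ 1.  -5.5 54.3] turn 0.012 dist 55
t 2.70 pos [ 0.6167 -0.2693  0.0803] jawyaw(deg) 10.6 tilt [-0.022  0.015] j [-0.51  0.48 -0.06  1.05  0.    0.88] F [-0.4  0.5 -0.8] w 0.0853
tool shift mm [-1.4 -0.9 49.3] turn 0.011 dist 49
```

```bash
python3 -m crank '[[-1,-1,22,0],[0,0,22,0]]'; python3 -c "
from h import *
vision.snapshot('top'); vision.snapshot('top')
goto(.615,-.270,10,.031)"
```

```text
t: 2.87
position: [0.6188, -0.2716, 0.0412]
ee_rot: [0.64, 0.768, -0.0, -0.009]
contact_force: [-0.1, 0.1, -0.2]
grip_width: 0.0854
t 2.97 pos [ 0.6166 -0.27    0.0384] jawyaw(deg) 10.4 tilt [-0.02   0.015] j [-0.51  0.52 -0.1   0.97  0.    0.88] F [-1.   0.3  0.2] w 0.0852
tool shift mm [ 0.2 -1.5  7.5] turn 0.007 dist 8
```

```bash
python3 -m crank '[[0,-1,6,0]]'; python3 -m crank '[[0,0,-1,0]]' -1 50
python3 - <<'E'
from h import *
for i in range(10):
    im=vision.snapshot('side')
    if i%3==0: state()
cv2.imwrite('pics/g1.png',cv2.resize(im[80:230,200:400,::-1],None,fx=3,fy=3))
state()
E
```

```text
t: 3.05
position: [0.6173, -0.2706, 0.0345]
ee_rot: [0.64, 0.768, -0.0, -0.011]
contact_force: [0.5, 0.1, 1.2]
grip_width: 0.0854
t: 3.13
position: [0.6165, -0.2698, 0.0352]
ee_rot: [0.64, 0.768, -0.0, -0.012]
contact_force: [-0.6, 0.0, -0.7]
grip_width: 0.0752
t 3.18 pos [ 0.618  -0.2705  0.0369] jawyaw(deg) 10.4 tilt [-0.016  0.013] j [-0.51  0.52 -0.1   0.97  0.    0.88] F [ 0.8 -1.1  0.4] w 0.0686
t 3.33 pos [ 0.6182 -0.2712  0.0373] jawyaw(deg) 10.4 tilt [-0.015  0.012] j [-0.51  0.52 -0.1   0.97  0.    0.88] F [-1.2 -0.8 10.9] w 0.0465
t 3.48 pos [ 0.6186 -0.2713  0.0378] jawyaw(deg) 10.4 tilt [-0.014  0.012] j [-0.51  0.52 -0.1   0.97  0.    0.88] F [-0.9 -0.1  6.4] w 0.045
t 3.63 pos [ 0.6187 -0.2713  0.0379] jawyaw(deg) 10.4 tilt [-0.014  0.012] j [-0.51  0.52 -0.1   0.97  0.    0.88] F [-0.8  0.5  5.8] w 0.044
t 3.63 pos [ 0.6187 -0.2713  0.0379] jawyaw(deg) 10.4 tilt [-0.014  0.012] j [-0.51  0.52 -0.1   0.97  0.    0.88] F [-0.8  0.5  5.8] w 0.044
```

View pics/g1.png

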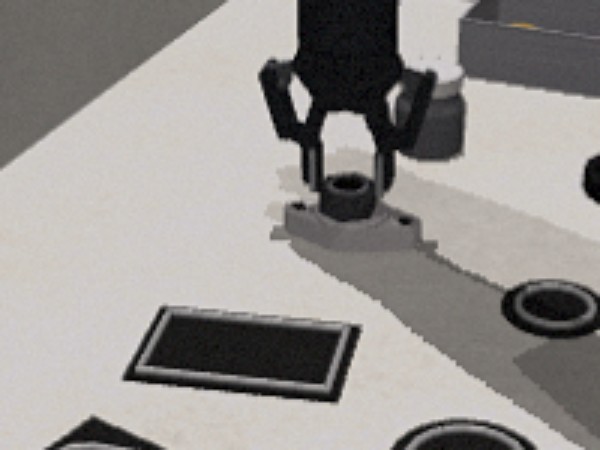

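The side view shows the fingers on the nut, gripping near its top, with a width of 44 mm instead of 41. I regrip lower.

```bash
python3 -m crank '[[0,0,0,0]]' 0.45 60; python3 -m crank '[[0,1,6,0]]'
python3 - <<'E'
from h import *
for i in range(4): im=vision.snapshot('side')
goto(.615,-.270,10,.031)
cv2.imwrite('pics/s_open.png',im[:,:,::-1])
E
```

```text
t: 3.72
position: [0.6191, -0.2715, 0.0387]
ee_rot: [0.64, 0.768, 0.0, -0.009]
contact_force: [0.2, -0.2, 0.4]
grip_width: 0.0553
t: 3.8
position: [0.6215, -0.2721, 0.0348]
ee_rot: [0.64, 0.768, 0.001, -0.007]
contact_force: [1.0, 0.7, 0.5]
grip_width: 0.0617
t 4.00 pos [ 0.6195 -0.2709  0.0321] jawyaw(deg) 10.4 tilt [-0.014  0.012] j [-0.51  0.53 -0.1   0.96  0.    0.88] F [-0.1  0.2  0. ] w 0.0619
tool shift mm [ 1.7 -4.3  1.1] turn 0.007 dist 5
```

```bash
python3 -m crank '[[2,-4,1,0]]' -1 60;  python3 - <<'E'
from h import *
for i in range(12):
    im=vision.snapshot('side')
    if i%4==3: state()
cv2.imwrite('pics/g2.png',cv2.resize(im[110:190,270:370,::-1],None,fx=6,fy=6,interpolation=cv2.INTER_CUBIC))
E
```

```text
t: 4.08
position: [0.616, -0.27, 0.0311]
ee_rot: [0.64, 0.768, 0.0, -0.009]
contact_force: [-0.2, -1.4, 4.6]
grip_width: 0.0511
t 4.28 pos [ 0.6151 -0.2696  0.0314] jawyaw(deg) 10.4 tilt [-0.014  0.012] j [-0.51  0.52 -0.12  0.95  0.    0.88] F [-0.3  0.5  1.9] w 0.045
t 4.48 pos [ 0.6151 -0.2697  0.0314] jawyaw(deg) 10.4 tilt [-0.014  0.012] j [-0.51  0.52 -0.12  0.95  0.    0.88] F [-0.2  0.5  3.9] w 0.045
t 4.68 pos [ 0.6151 -0.2697  0.0314] jawyaw(deg) 10.4 tilt [-0.014  0.012] j [-0.51  0.52 -0.12  0.95  0.    0.88] F [-0.2 -0.9  5. ] w 0.0453
```

View pics/g2.png

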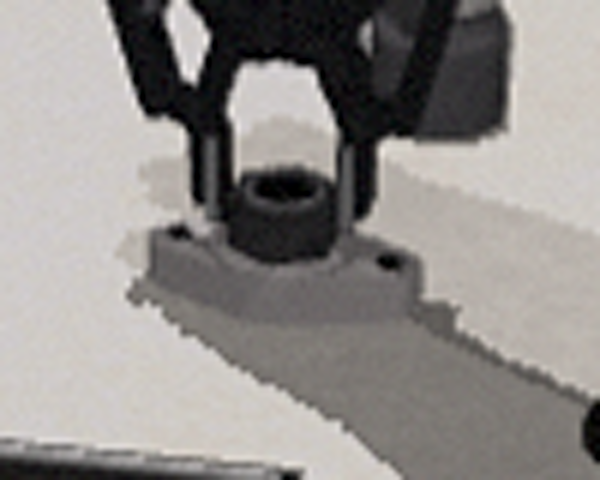

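The nut is gripped across near-corners (45 mm). Re-reading the top-face edges puts the flats near 0°, not 10°, so I open, turn about 11° and regrip.

```bash
python3 -m crank '[[0,0,-1,0]]' 0.45 60; python3 -m crank '[[0,0,-1,0.1],[0,0,-1,0.1]]'; python3 -c "
from h import *
vision.snapshot('top'); vision.snapshot('top')
goto(.615,-.270,-1,.031)"; python3 -m crank '[[0,0,0,0]]' -1 60;  python3 - <<'E'
from h import *
for i in range(10):
    im=vision.snapshot('side')
    if i%3==0: state()
E
```

```text
t: 4.77
position: [0.6147, -0.2695, 0.0318]
ee_rot: [0.64, 0.768, -0.0, -0.01]
contact_force: [-0.1, -0.3, 0.1]
grip_width: 0.0555
t: 4.93
position: [0.6142, -0.2692, 0.0326]
ee_rot: [0.716, 0.698, -0.001, -0.01]
contact_force: [-0.7, -1.0, -0.1]
grip_width: 0.0617
t 5.03 pos [ 0.6142 -0.2692  0.0327] jawyaw(deg) -1.2 tilt [-0.016  0.013] j [-0.51  0.52 -0.12  0.96  0.    1.08] F [ 0.9 -0.1  0.3] w 0.0619
tool shift mm [-0.8  0.8  1.7] turn -0.003 dist 2
t: 5.12
position: [0.6141, -0.2692, 0.0323]
ee_rot: [0.713, 0.701, -0.001, -0.01]
contact_force: [0.8, -0.3, -0.2]
grip_width: 0.0516
t 5.17 pos [ 0.6144 -0.2692  0.0328] jawyaw(deg) -1.0 tilt [-0.016  0.013] j [-0.51  0.52 -0.12  0.96  0.    1.08] F [-3.9  3.   4. ] w 0.0453
t 5.32 pos [ 0.6145 -0.2694  0.0328] jawyaw(deg) -1.1 tilt [-0.016  0.013] j [-0.51  0.52 -0.12  0.96  0.    1.08] F [-0.2 -0.3  1.2] w 0.0448
t 5.47 pos [ 0.6145 -0.2694  0.0329] jawyaw(deg) -1.1 tilt [-0.016  0.013] j [-0.51  0.52 -0.12  0.96  0.    1.08] F [-0.1 -0.9  1.5] w 0.0449
t 5.62 pos [ 0.6145 -0.2694  0.0329] jawyaw(deg) -1.1 tilt [-0.016  0.013] j [-0.51  0.52 -0.12  0.96  0.    1.08] F [ 0.9 -0.8  1.9] w 0.0449
```

```bash
python3 -m crank '[[0,0,-1,0]]' 0.45 60; python3 -m crank '[[0,0,0,-0.1]]'; python3 -c "
from h import *
vision.snapshot('top'); vision.snapshot('top')
goto(.615,-.270,4.7,.031)"; python3 -m crank '[[0,0,0,0]]' -1 60;  python3 - <<'E'
from h import *
for i in range(8):
    im=vision.snapshot('side')
    if i%3==1: state()
E
```

```text
t: 5.7
position: [0.614, -0.2691, 0.0334]
ee_rot: [0.714, 0.7, -0.001, -0.011]
contact_force: [-0.1, 0.6, 0.6]
grip_width: 0.0555
t: 5.78
position: [0.6138, -0.269, 0.0332]
ee_rot: [0.678, 0.735, -0.001, -0.011]
contact_force: [-0.4, 0.5, -0.0]
grip_width: 0.062
t 5.88 pos [ 0.6135 -0.2689  0.0329] jawyaw(deg) 4.6 tilt [-0.018  0.014] j [-0.51  0.52 -0.12  0.96  0.    0.98] F [ 0.2 -0.4 -0.2] w 0.0618
tool shift mm [-1.2  1.4  1.9] turn -0.002 dist 3
t: 5.97
position: [0.6132, -0.2688, 0.0326]
ee_rot: [0.679, 0.734, -0.001, -0.011]
contact_force: [0.3, -0.4, -1.0]
grip_width: 0.0515
t 6.07 pos [ 0.6136 -0.2689  0.0332] jawyaw(deg) 4.5 tilt [-0.018  0.014] j [-0.51  0.52 -0.12  0.96  0.    0.98] F [ 0.6 -0.5 -0.7] w 0.0451
t 6.22 pos [ 0.6136 -0.269   0.0332] jawyaw(deg) 4.5 tilt [-0.018  0.013] j [-0.51  0.52 -0.12  0.96  0.    0.98] F [0.2 0.1 1.7] w 0.045
t 6.37 pos [ 0.6136 -0.269   0.0332] jawyaw(deg) 4.6 tilt [-0.018  0.013] j [-0.51  0.52 -0.12  0.96  0.    0.98] F [-0.3 -0.6  2.6] w 0.0448
```

Three different yaws all read about 45 mm, so the width is probably biased or the nut self-aligns each time. The nest takes the nut at any yaw, so I lift and look.

```bash
python3 -m crank '[[0,0,-20,0],[0,0,-40,0],[0,0,-40,0]]' -1 70;  python3 - <<'E'
from h import *
for i in range(3): im=vision.snapshot('side')
goto(.4352,.1689,None,.12)
t=vision.snapshot('top')
a=cv2.resize(im[80:200,250:390,::-1],(700,600),interpolation=cv2.INTER_CUBIC)
cv2.imwrite('pics/g3.png',a)
E
```

```text
t: 6.62
position: [0.6063, -0.2654, 0.1216]
ee_rot: [0.679, 0.734, -0.004, -0.024]
contact_force: [-0.6, -0.7, -1.1]
grip_width: 0.0444
t 6.77 pos [ 0.611  -0.268   0.1267] jawyaw(deg) 4.5 tilt [-0.029  0.02 ] j [-0.51  0.44 -0.02  1.14  0.    0.98] F [-0.   0.2 -2.5] w 0.0442
tool shift mm [ 449.1 -140.5   20.5] turn 0 dist 471
```

View pics/g3.png

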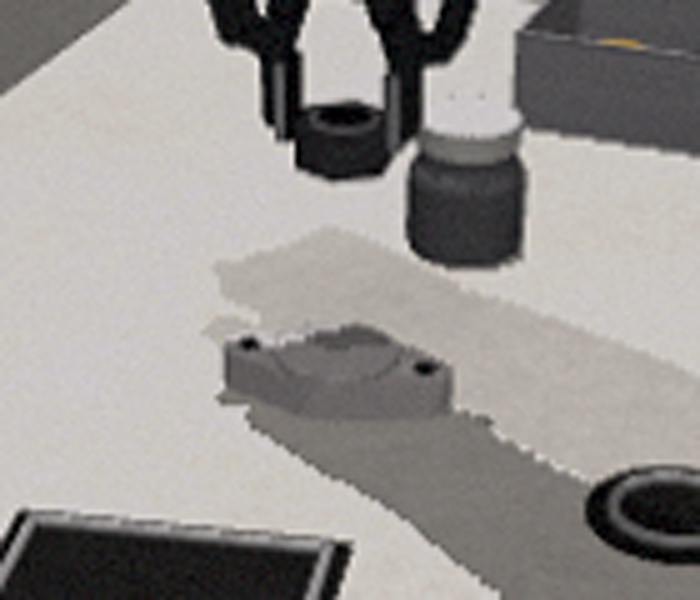

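The nut hangs level in the pads and the flange stayed on the bench. Now I carry it to the nut nest.

```bash
python3 -m crank '[[37,-11.5,-1,0],[37,-11.5,-1,0],[37,-11.5,-1,0],[37,-11.5,-1,0],[37,-11.5,-1,0],[37,-11.5,-1,0],[37,-11.5,-1,0],[37,-11.5,-1,0]]'; python3 -m crank '[[37,-11.5,-1,0],[37,-11.5,-1,0],[37,-11.5,-1,0],[20,-6,-1,0]]';  python3 -c "
from h import *
vision.snapshot('top'); vision.snapshot('top')
goto(.4352,.1689,None,.06)"
```

```text
t: 7.48
position: [0.4804, 0.0269, 0.1228]
ee_rot: [0.684, 0.729, -0.011, -0.032]
contact_force: [0.6, 1.0, -1.3]
grip_width: 0.0444
t: 7.82
position: [0.4177, 0.1614, 0.1244]
ee_rot: [0.683, 0.729, -0.018, -0.039]
contact_force: [0.3, -0.1, -2.0]
grip_width: 0.0443
t 7.92 pos [0.4177 0.1612 0.1242] jawyaw(deg) 3.9 tilt [-0.082  0.027] j [ 0.2   0.1  -0.49  1.06  0.04  1.7 ] F [ 0.4 -0.9 -1.9] w 0.0441
tool shift mm [ 4.5 23.1 62.7] turn 0 dist 67
```

```bash
python3 -m crank '[[2,10,35,0],[2,10,35,0],[0,3,20,0]]';  python3 -c "
from h import *
vision.snapshot('top'); vision.snapshot('top')
goto(.4352,.1689,None,.014)"
```

```text
t: 8.17
position: [0.4357, 0.1703, 0.0317]
ee_rot: [0.681, 0.731, -0.015, -0.036]
contact_force: [-0.1, -1.1, -1.2]
grip_width: 0.0448
t 8.27 pos [0.4315 0.1691 0.0303] jawyaw(deg) 4.1 tilt [-0.083  0.025] j [ 0.21  0.24 -0.55  0.85  0.04  1.71] F [-0.9 -0.4 -0.6] w 0.0449
tool shift mm [-1.   5.  15.9] turn 0 dist 17
```

```bash
python3 -m crank '[[-1,5,14,0]]';  python3 - <<'E'
from h import *
vision.snapshot('top'); im=vision.snapshot('side')
goto(.4352,.1689,None,.014)
c=w2p('side',[.435,.169,.01])[0].astype(int)
cv2.imwrite('pics/g4.png',cv2.resize(im[c[1]-60:c[1]+40,c[0]-60:c[0]+60,::-1],(600,500),interpolation=cv2.INTER_CUBIC))
E
```

```text
t: 8.35
position: [0.4361, 0.1686, 0.0167]
ee_rot: [0.682, 0.73, -0.019, -0.038]
contact_force: [1.8, 0.9, -1.5]
grip_width: 0.0442
t 8.45 pos [0.4345 0.1679 0.0148] jawyaw(deg) 4.0 tilt [-0.086  0.024] j [ 0.2   0.27 -0.55  0.82  0.04  1.7 ] F [-0.7  0.2 -2. ] w 0.0445
tool shift mm [0.9 0.8 0.8] turn 0 dist 1
```

View pics/g4.png

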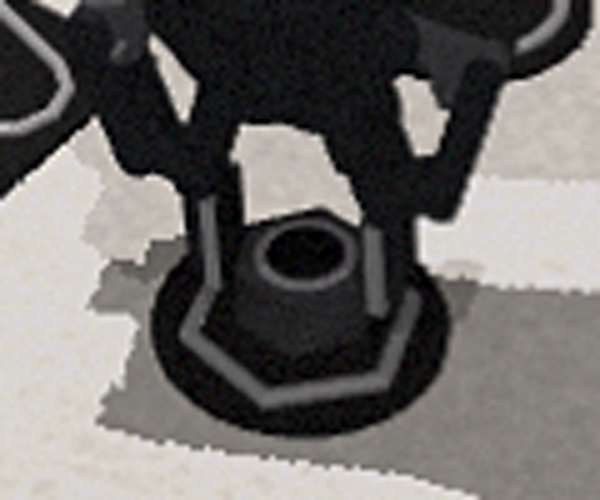

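```bash
python3 -m crank '[[1,1,2,0]]'; python3 -m crank '[[0,0,-1,0]]' 1 40; python3 -c "
from h import *
for i in range(4): vision.snapshot('top')
state()"; python3 -m crank '[[0,0,-38,0],[0,0,-38,0],[0,0,-20,0]]'; python3 -c "
from h import *
for i in range(2): im=vision.snapshot('side')
cv2.imwrite('pics/s5.png',im[:,:,::-1])
goto(.6045,.261,None,.10)"
```

```text
t: 8.53
position: [0.4352, 0.1685, 0.0135]
ee_rot: [0.682, 0.73, -0.021, -0.04]
contact_force: [-5.1, -1.2, 19.3]
grip_width: 0.0442
t: 8.62
position: [0.4351, 0.1682, 0.015]
ee_rot: [0.682, 0.73, -0.021, -0.04]
contact_force: [0.1, 0.1, 0.1]
grip_width: 0.0553
t 8.82 pos [0.4361 0.1686 0.0155] jawyaw(deg) 3.9 tilt [-0.084  0.024] j [ 0.2   0.27 -0.55  0.82  0.04  1.71] F [-0.3  0.7 -0.1] w 0.0829
t: 9.07
position: [0.4385, 0.1651, 0.1101]
ee_rot: [0.682, 0.73, -0.025, -0.043]
contact_force: [0.9, 0.4, -0.4]
grip_width: 0.0856
t 9.17 pos [0.4412 0.1657 0.1113] jawyaw(deg) 3.9 tilt [-0.091  0.023] j [ 0.2   0.16 -0.45  1.05  0.04  1.7 ] F [ 0.9  0.  -0.1] w 0.0856
tool shift mm [ 84.  169.8  -1.4] turn 0 dist 189
```

```bash
python3 -m crank '[[17,34,-1,0],[17,34,-1,0],[17,34,-1,0],[17,34,-1,0],[13,28,-1,0]]'; python3 -c "
from h import *
for i in range(2): im=vision.snapshot('side')
cv2.imwrite('pics/s6.png',im[:,:,::-1])
goto(.6045,.261,None,.050)"
```

```text
t: 9.58
position: [0.5905, 0.2561, 0.099]
ee_rot: [0.683, 0.729, -0.029, -0.044]
contact_force: [0.2, 0.8, 0.1]
grip_width: 0.0856
t 9.68 pos [0.5931 0.257  0.0984] jawyaw(deg) 3.8 tilt [-0.101  0.02 ] j [ 0.29  0.46 -0.06  1.14  0.05  1.79] F [-0.5 -0.7  0.2] w 0.0853
tool shift mm [ 2.  16.4 47.1] turn 0 dist 50
```

```bash
python3 -m crank '[[1,3,-1,-0.12],[1,3,-1,-0.12],[0,0,-1,-0.12],[0,0,-1,-0.12],[0,0,-1,-0.12],[0,0,-1,-0.12],[0,0,-1,-0.12],[0,0,-1,-0.12]]'; python3 -m crank '[[0,0,-1,-0.12],[0,0,-1,-0.12],[0,0,-1,-0.12],[0,0,-1,-0.12]]'; python3 -c "
from h import *
for i in range(2): im=vision.snapshot('side')
cv2.imwrite('pics/s6.png',im[:,:,::-1])
goto(.6045,.261,None,.050)"
```

```text
t: 10.35
position: [0.5908, 0.2571, 0.098]
ee_rot: [0.25, 0.966, -0.008, -0.059]
contact_force: [0.3, 0.2, 0.1]
grip_width: 0.0855
t: 10.68
position: [0.5852, 0.2548, 0.0993]
ee_rot: [0.003, 0.998, 0.005, -0.063]
contact_force: [-0.4, -0.4, -0.9]
grip_width: 0.0852
t 10.78 pos [0.5853 0.2548 0.0993] jawyaw(deg) 89.2 tilt [-0.125  0.011] j [ 0.29  0.47 -0.05  1.17  0.05  0.3 ] F [ 0.5 -0.9 -0.1] w 0.0853
tool shift mm [-25.1   6.   46.6] turn 0 dist 53
```

```bash
python3 -m crank '[[-14,3,21,0],[-12,3,21,0]]'
python3 - <<'E'
from h import *
for i in range(2): im=vision.snapshot('side')
goto(.604,.261,None,.050)
c=w2p('side',[.605,.26,.06])[0].astype(int)
cv2.imwrite('pics/g7.png',cv2.resize(im[c[1]-60:c[1]+60,c[0]-60:c[0]+60,::-1],(540,540),interpolation=cv2.INTER_CUBIC))
E
```

```text
t: 10.95
position: [0.6073, 0.2613, 0.0587]
ee_rot: [0.01, 0.998, 0.006, -0.059]
contact_force: [0.2, 0.1, -0.2]
grip_width: 0.0851
t 11.05 pos [0.6051 0.2607 0.055 ] jawyaw(deg) 88.8 tilt [-0.125  0.011] j [ 0.29  0.54 -0.04  1.11  0.05  0.3 ] F [-1.4  0.3 -0.8] w 0.0853
tool shift mm [0.5 0.3 5.1] turn 0 dist 5
```

View pics/g7.png

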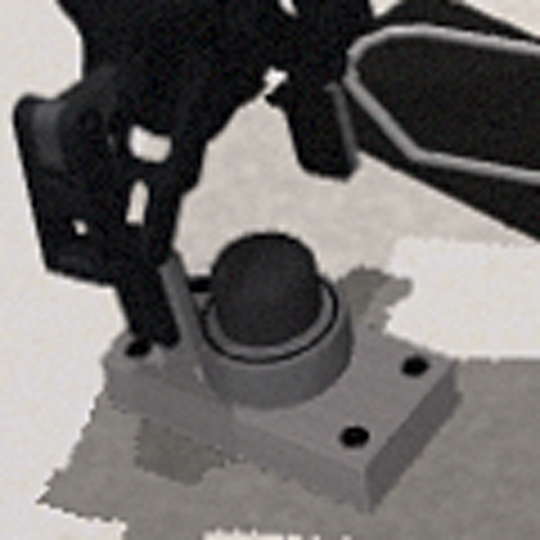

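The open fingers straddle the cap, which sits centred on the bearing. I lower 3 mm, close and lift.

```bash
python3 -m crank '[[0,0,3,0]]' -1 35; python3 -c "
from h import *
for i in range(12): vision.snapshot('side')
state()"; python3 -m crank '[[0,0,-40,0]]';  python3 -c "
from h import *
for i in range(3): vision.snapshot('side')
state()";python3 -m crank '[[0,0,-35,0]]';  python3 - <<'E'
from h import *
for i in range(3): im=vision.snapshot('side')
cv2.imwrite('pics/s8.png',im[:,:,::-1])
goto(.4344,-.2218,90,.10)
E
```

```text
t: 11.13
position: [0.6046, 0.2606, 0.0523]
ee_rot: [0.011, 0.998, 0.005, -0.063]
contact_force: [1.0, 0.1, 0.2]
grip_width: 0.0756
t 11.73 pos [0.6054 0.2609 0.0534] jawyaw(deg) 88.8 tilt [-0.123  0.012] j [ 0.29  0.54 -0.04  1.11  0.05  0.31] F [-0.1 -0.6  5.8] w 0.034
t: 11.82
position: [0.6032, 0.2585, 0.0852]
ee_rot: [0.01, 0.998, 0.003, -0.07]
contact_force: [-1.3, 0.1, -2.0]
grip_width: 0.0339
t 11.97 pos [0.6134 0.2612 0.0964] jawyaw(deg) 88.8 tilt [-0.116  0.014] j [0.29 0.51 0.01 1.18 0.05 0.3 ] F [ 0.9 -0.4 -1.2] w 0.0342
t: 12.05
position: [0.6111, 0.259, 0.1235]
ee_rot: [0.01, 0.998, 0.004, -0.066]
contact_force: [-1.7, -0.0, -3.0]
grip_width: 0.0341
t 12.20 pos [0.6199 0.2614 0.1337] jawyaw(deg) 88.8 tilt [-0.11   0.016] j [0.28 0.49 0.06 1.25 0.05 0.3 ] F [ 0.3  0.4 -1.1] w 0.0338
tool shift mm [ 171.5 -487.3   46.4] turn -0.02 dist 519
```

```bash
python3 -m crank '[[13,-38,0,0],[13,-38,0,0],[13,-38,0,0],[13,-38,0,0],[13,-38,0,0],[13,-38,0,0]]';  python3 -c "
from h import *
for i in range(2): vision.snapshot('side')
state()";python3 -m crank '[[13,-38,0,0],[13,-38,0,0],[13,-38,0,0],[13,-38,0,0],[13,-38,0,0],[13,-38,0,0]]';  python3 - <<'E'
from h import *
for i in range(2): im=vision.snapshot('side')
goto(.4344,-.2218,90,.06)
E
```

```text
t: 12.7
position: [0.5351, 0.0351, 0.1304]
ee_rot: [0.003, 0.998, 0.008, -0.057]
contact_force: [0.1, -0.5, -1.0]
grip_width: 0.0339
t 12.80 pos [0.5332 0.0321 0.1301] jawyaw(deg) 89.2 tilt [-0.116  0.016] j [-0.07  0.27 -0.26  1.15  0.01 -0.05] F [0.8 1.4 0. ] w 0.0339
t: 13.3
position: [0.4508, -0.1915, 0.1284]
ee_rot: [0.0, 0.998, 0.011, -0.06]
contact_force: [0.0, -0.2, -0.6]
grip_width: 0.0341
t 13.40 pos [ 0.4504 -0.1948  0.1286] jawyaw(deg) 89.4 tilt [-0.12  0.02] j [-0.52  0.2  -0.36  1.13 -0.04 -0.5 ] F [0.6 0.6 0.1] w 0.0338
tool shift mm [  7.4 -28.4  69.4] turn -0.01 dist 75
```

```bash
python3 -m crank '[[-1,-10,35,0],[-1,-10,35,0],[-2,-6,24,0]]';  python3 - <<'E'
from h import *
for i in range(2): im=vision.snapshot('side')
goto(.435,-.2218,None,.013)
E
```

```text
t: 13.65
position: [0.4489, -0.2222, 0.036]
ee_rot: [0.006, 0.999, 0.007, -0.053]
contact_force: [-0.6, -0.6, -0.1]
grip_width: 0.0343
t 13.75 pos [ 0.4457 -0.2198  0.0339] jawyaw(deg) 89.3 tilt [-0.114  0.02 ] j [-0.56  0.32 -0.44  0.92 -0.04 -0.55] F [-0.1  0.2  0. ] w 0.0338
tool shift mm [ 8.2 -2.5 21.9] turn 0 dist 24
```

```bash
python3 -m crank '[[8,-2,20,0]]';  python3 - <<'E'
from h import *
im=vision.snapshot('side'); im=vision.snapshot('side')
goto(.435,-.2218,None,.013)
c=w2p('side',[.435,-.222,.02])[0].astype(int)
cv2.imwrite('pics/g9.png',cv2.resize(im[c[1]-50:c[1]+40,c[0]-50:c[0]+50,::-1],(500,450),interpolation=cv2.INTER_CUBIC))
E
```

```text
t: 13.83
position: [0.4401, -0.2226, 0.0173]
ee_rot: [0.005, 0.999, 0.008, -0.054]
contact_force: [1.7, -1.8, -0.9]
grip_width: 0.0341
t 13.93 pos [ 0.4333 -0.2191  0.0135] jawyaw(deg) 89.3 tilt [-0.119  0.023] j [-0.57  0.33 -0.48  0.88 -0.04 -0.56] F [-0.5  0.9  0.2] w 0.0337
tool shift mm [-1.8 -2.7  0.3] turn 0 dist 3
```

View pics/g9.png

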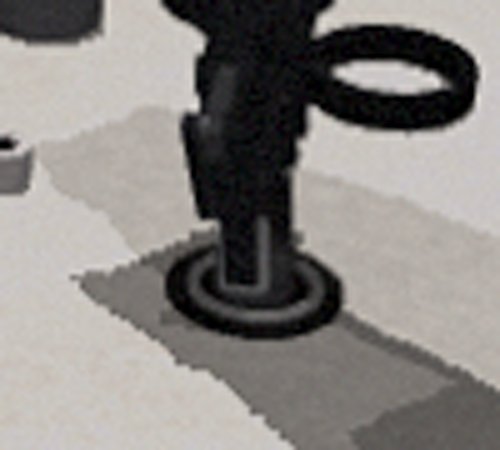

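The cap is down inside the small circle. I nudge it slightly to centre, release, and rise.

```bash
python3 -m crank '[[-1,-3,1,0]]'; python3 -m crank '[[0,0,-1,0]]' 1 40; python3 -c "
from h import *
for i in range(4): vision.snapshot('top')
state()"; python3 -m crank '[[0,0,-40,0]]'; python3 -c "
from h import *
for i in range(3): vision.snapshot('side')
"; python3 -m crank '[[0,0,-40,0]]'; python3 -c "
from h import *
for i in range(3): im=vision.snapshot('side')
cv2.imwrite('pics/s10.png',im[:,:,::-1])
t=vision.snapshot('top')[:,:,::-1]; cv2.imwrite('pics/t10.png',t)
goto(.616,-.273,94.8,.1)
print(holes(t,(.6145,-.2714),.020,110))"
```

```text
t: 14.02
position: [0.4344, -0.221, 0.0131]
ee_rot: [0.005, 0.998, 0.012, -0.06]
contact_force: [-0.1, 0.2, 0.7]
grip_width: 0.0343
t: 14.1
position: [0.4353, -0.2208, 0.0149]
ee_rot: [0.004, 0.998, 0.012, -0.059]
contact_force: [-0.5, -0.3, 0.5]
grip_width: 0.0448
t 14.30 pos [ 0.4359 -0.2214  0.0154] jawyaw(deg) 89.4 tilt [-0.117  0.023] j [-0.58  0.33 -0.47  0.88 -0.04 -0.56] F [ 1.   0.6 -0.3] w 0.0734
t: 14.38
position: [0.4347, -0.2185, 0.05]
ee_rot: [0.004, 0.998, 0.015, -0.064]
contact_force: [-1.1, 0.4, -0.7]
grip_width: 0.0844
t: 14.62
position: [0.4421, -0.2211, 0.0908]
ee_rot: [0.004, 0.998, 0.013, -0.061]
contact_force: [-0.6, 0.2, -1.1]
grip_width: 0.0852
t 14.82 pos [ 0.4488 -0.2253  0.0971] jawyaw(deg) 89.4 tilt [-0.108  0.017] j [-0.57  0.24 -0.38  1.05 -0.04 -0.56] F [-0.6 -0.3 -0.8] w 0.0855
tool shift mm [-166.3  -46.   -21.7] turn -0.093 dist 174
[(np.float64(659.7), np.float64(-269.4), 62), (np.float64(577.1), np.float64(-319.7), 3710), (np.float64(587.3), np.float64(-251.8), 251), (np.float64(572.1), np.float64(-277.0), 63)]
```

```bash
python3 -m crank '[[-40,-10,0,-0.025],[-40,-10,0,-0.025],[-40,-11,0,-0.025],[-40,-11,0,-0.02]]'; python3 -c "
from h import *
for i in range(2): im=vision.snapshot('side')
goto(.615,-.273,94.8,.004)"
```

```text
t: 15.15
position: [0.5945, -0.2546, 0.069]
ee_rot: [-0.043, 0.997, 0.018, -0.066]
contact_force: [0.5, -1.0, 0.5]
grip_width: 0.0853
t 15.25 pos [ 0.5985 -0.2556  0.0662] jawyaw(deg) 94.9 tilt [-0.13  0.03] j [-0.49  0.53 -0.03  1.14 -0.03 -0.57] F [-1.2  0.7 -1.2] w 0.085
tool shift mm [-22.7 -21.3  59. ] turn 0.001 dist 67
```

```bash
python3 -m crank '[[-21,-21,10,0],[-3,-2,14,0]]'; python3 -c "
from h import *
for i in range(3): im=vision.snapshot('side')
goto(.615,-.273,94.8,.004)"
```

```text
t: 15.42
position: [0.6207, -0.2745, 0.0353]
ee_rot: [-0.045, 0.997, 0.019, -0.066]
contact_force: [1.2, -0.7, -0.3]
grip_width: 0.0857
t 15.57 pos [ 0.6147 -0.2705  0.0345] jawyaw(deg) 95.0 tilt [-0.143  0.037] j [-0.5   0.6   0.01  1.13 -0.04 -0.58] F [-0.  -0.1  1.1] w 0.0855
tool shift mm [-4.3 -4.  30. ] turn 0.003 dist 31
```

```bash
python3 -m crank '[[-4,-4,17,0]]'; python3 -c "
from h import *
for i in range(2): im=vision.snapshot('side')
goto(.615,-.273,94.8,.004)";  python3 -m crank '[[0,0,11,0]]'
python3 - <<'E'
from h import *
for i in range(2): im=vision.snapshot('side')
goto(.615,-.273,94.8,.004)
c=w2p('side',[.615,-.273,.02])[0].astype(int)
cv2.imwrite('pics/g11.png',cv2.resize(im[c[1]-50:c[1]+40,c[0]-50:c[0]+50,::-1],(500,450),interpolation=cv2.INTER_CUBIC))
E
```

```text
t: 15.65
position: [0.618, -0.274, 0.0205]
ee_rot: [-0.045, 0.996, 0.021, -0.069]
contact_force: [1.4, -0.4, -0.0]
grip_width: 0.0858
t 15.75 pos [ 0.6136 -0.2722  0.0151] jawyaw(deg) 94.9 tilt [-0.148  0.04 ] j [-0.5   0.62  0.01  1.1  -0.04 -0.59] F [-1.3  0.7 -1. ] w 0.0854
tool shift mm [-2.9 -1.5 10.7] turn 0.002 dist 11
t: 15.83
position: [0.6131, -0.2723, 0.0068]
ee_rot: [-0.045, 0.996, 0.022, -0.071]
contact_force: [0.9, 0.3, 1.1]
grip_width: 0.0855
t 15.93 pos [ 0.6098 -0.2705  0.0033] jawyaw(deg) 94.9 tilt [-0.151  0.042] j [-0.5   0.63 -0.01  1.08 -0.04 -0.59] F [0.5 0.4 0.8] w 0.0851
tool shift mm [-4.8 -2.9 -1.6] turn 0.002 dist 6
```

View pics/g11.png

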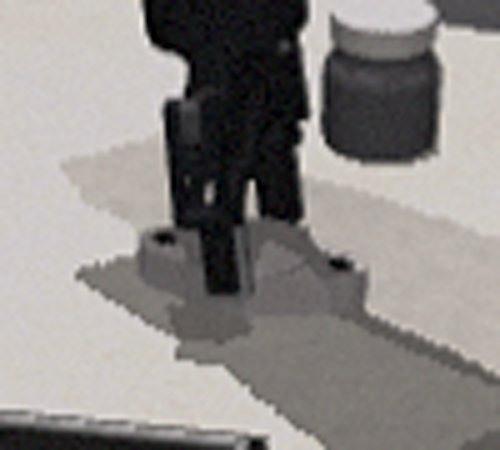

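The fingers are on either side of the flange disc, between the ears. I shift 4 mm along the ears and close.

```bash
python3 -m crank '[[-4,-3,-2,0]]' -1 70; python3 -c "
from h import *
for i in range(9): vision.snapshot('side')
state()"; python3 -m crank '[[0,0,-40,0]]';  python3 -c "
from h import *
for i in range(3): vision.snapshot('side')
state()";python3 -m crank '[[0,0,-25,0]]';  python3 - <<'E'
from h import *
for i in range(3): im=vision.snapshot('side')
goto(.6177,.0919,76.9,.07)
cv2.imwrite('pics/g12.png',cv2.resize(im[60:260,200:420,::-1],(660,600),interpolation=cv2.INTER_CUBIC))
E
```

```text
t: 16.02
position: [0.6128, -0.2723, 0.0046]
ee_rot: [-0.045, 0.996, 0.025, -0.076]
contact_force: [0.2, 0.4, 0.1]
grip_width: 0.0756
t 16.47 pos [ 0.6157 -0.2737  0.0064] jawyaw(deg) 94.9 tilt [-0.148  0.041] j [-0.5   0.63  0.01  1.09 -0.04 -0.59] F [0.2 0.6 5. ] w 0.0574
t: 16.55
position: [0.6145, -0.2716, 0.0374]
ee_rot: [-0.045, 0.995, 0.028, -0.081]
contact_force: [-1.1, 0.9, -5.6]
grip_width: 0.0569
t 16.70 pos [ 0.6246 -0.2769  0.0485] jawyaw(deg) 94.9 tilt [-0.142  0.037] j [-0.5   0.6   0.06  1.16 -0.03 -0.58] F [-0.3 -0.2 -2.5] w 0.0573
t: 16.78
position: [0.623, -0.2752, 0.0671]
ee_rot: [-0.045, 0.996, 0.025, -0.076]
contact_force: [-2.0, 1.0, -5.6]
grip_width: 0.0575
t 16.93 pos [ 0.6294 -0.2786  0.074 ] jawyaw(deg) 95.0 tilt [-0.138  0.035] j [-0.5   0.59  0.09  1.21 -0.03 -0.58] F [ 0.7 -0.1 -3.6] w 0.0573
tool shift mm [-23.  369.5  18.6] turn 0.315 dist 371
```

View pics/g12.png

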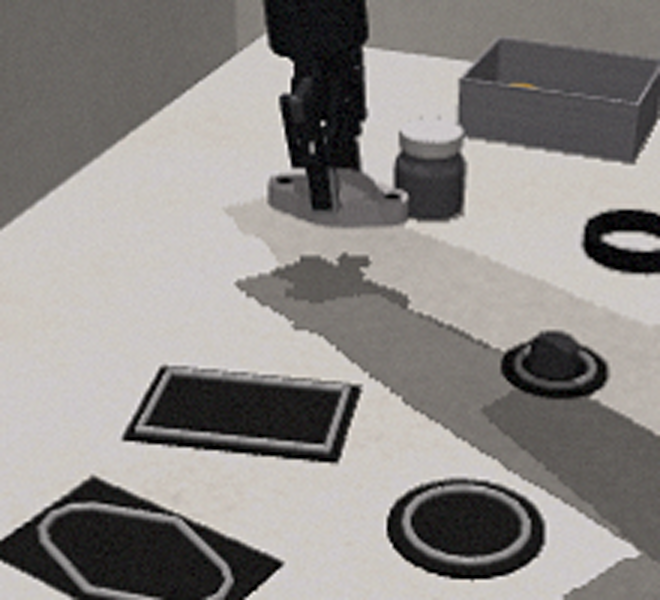

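The flange is held level above the bench, and the cap shows seated in its nest. I carry the flange to the lozenge nest, turning on the way.

```bash
python3 -m crank '[[-2,38,-1,0.035],[-1,38,-1,0.035],[0,38,-1,0.035],[2,38,-1,0.035],[3,38,-1,0.035],[5,38,-1,0.035],[6,37,-1,0.035],[7,37,-1,0.035]]'; python3 -c "
from h import *
for i in range(2): vision.snapshot('side')
goto(.6177,.0919,76.9,.07)"
```

```text
t: 17.6
position: [0.6143, 0.0269, 0.0751]
ee_rot: [0.11, 0.991, 0.009, -0.08]
contact_force: [0.4, 0.2, -3.4]
grip_width: 0.057
t 17.70 pos [0.6135 0.0312 0.0751] jawyaw(deg) 77.9 tilt [-0.158  0.038] j [-0.07  0.48 -0.09  1.16  0.03  0.14] F [-0.3 -1.  -3.6] w 0.0571
tool shift mm [ 7.7 60.2  6.7] turn 0.017 dist 61
```

```bash
python3 -m crank '[[4,34,5,0.017],[4,26,16,0],[0,0,22,0]]'; python3 -c "
from h import *
for i in range(2): vision.snapshot('side')
goto(.618,.0915,76.9,.010)"
```

```text
t: 17.95
position: [0.6142, 0.095, 0.0326]
ee_rot: [0.114, 0.99, 0.009, -0.078]
contact_force: [0.0, -0.4, -4.4]
grip_width: 0.0571
t 18.05 pos [0.6078 0.0917 0.0279] jawyaw(deg) 76.8 tilt [-0.165  0.033] j [ 0.03  0.53 -0.12  1.08  0.04  0.25] F [-1.4  0.5 -4.9] w 0.0572
tool shift mm [-12.9   2.2  15.9] turn -0.001 dist 21
```

```bash
python3 -m crank '[[-11,1,5,0],[-4,0,5,0]]'
python3 - <<'E'
from h import *
for i in range(2): im=vision.snapshot('side')
goto(.618,.0915,76.9,.010)
c=w2p('side',[.618,.0915,.02])[0].astype(int)
cv2.imwrite('pics/g13.png',cv2.resize(im[c[1]-60:c[1]+50,c[0]-70:c[0]+70,::-1],(560,440),interpolation=cv2.INTER_CUBIC))
E
```

```text
t: 18.22
position: [0.6184, 0.0883, 0.0138]
ee_rot: [0.114, 0.99, 0.006, -0.087]
contact_force: [-0.2, -0.2, -3.7]
grip_width: 0.0574
t 18.32 pos [0.6176 0.0881 0.0137] jawyaw(deg) 76.8 tilt [-0.172  0.032] j [ 0.02  0.56 -0.1   1.08  0.04  0.25] F [-0.4  0.6 -3.9] w 0.0576
tool shift mm [-0.3  3.5  3.7] turn -0.002 dist 5
```

View pics/g13.png

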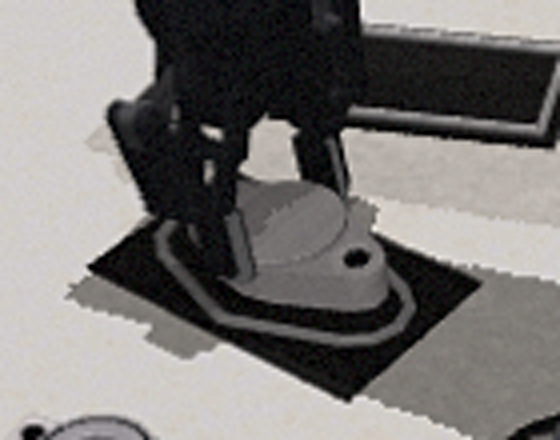

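The flange is centred over the lozenge and aligned with it. I shift 3 mm, lower and release.

```bash
python3 -m crank '[[0,4,3,0]]'; python3 -c "
from h import *
for i in range(2): vision.snapshot('top')
state()"; python3 -m crank '[[0,0,0,0]]' 0.9 40; python3 -c "
from h import *
for i in range(4): vision.snapshot('top')
state()"; python3 -m crank '[[0,0,-40,0]]'; python3 -c "
from h import *
for i in range(3): vision.snapshot('side')
"; python3 -m crank '[[0,0,-40,0]]'; python3 -c "
from h import *
for i in range(3): im=vision.snapshot('side')
cv2.imwrite('pics/s14.png',im[:,:,::-1])
goto(.605,.262,86,.10)
t=vision.snapshot('top')[:,:,::-1]; cv2.imwrite('pics/t14.png',t)
print(holes(t,(.605,.264),.024,110))"
```

```text
t: 18.4
position: [0.6186, 0.0908, 0.0114]
ee_rot: [0.116, 0.989, 0.006, -0.087]
contact_force: [0.7, -0.1, -0.3]
grip_width: 0.0575
t 18.50 pos [0.6186 0.0914 0.0115] jawyaw(deg) 76.8 tilt [-0.17   0.031] j [ 0.03  0.57 -0.1   1.07  0.04  0.26] F [-0.   0.2 -3.1] w 0.0571
t: 18.58
position: [0.6189, 0.0914, 0.0122]
ee_rot: [0.115, 0.99, 0.006, -0.086]
contact_force: [0.8, 0.0, -0.7]
grip_width: 0.0682
t 18.78 pos [0.6192 0.0915 0.0124] jawyaw(deg) 76.8 tilt [-0.169  0.032] j [ 0.03  0.57 -0.1   1.07  0.04  0.26] F [-0.9  0.  -0.6] w 0.0813
t: 18.87
position: [0.6182, 0.0904, 0.045]
ee_rot: [0.115, 0.989, 0.005, -0.094]
contact_force: [-2.5, -0.1, -1.9]
grip_width: 0.0809
t: 19.1
position: [0.6284, 0.0893, 0.0856]
ee_rot: [0.115, 0.989, 0.006, -0.09]
contact_force: [-1.5, 0.0, -1.6]
grip_width: 0.0811
t 19.25 pos [0.6389 0.0894 0.0957] jawyaw(deg) 76.8 tilt [-0.153  0.032] j [ 0.02  0.5  -0.    1.22  0.04  0.25] F [ 0.2 -0.2 -0.3] w 0.0813
tool shift mm [ 72.4 160.2   6.5] turn -0.161 dist 176
[(np.float64(608.8), np.float64(295.3), 724)]
```

```bash
python3 - <<'E'
from h import *
im=cv2.imread('pics/s14.png'); cv2.imwrite('pics/v14.png',cv2.resize(im[200:350,140:400],(780,450),interpolation=cv2.INTER_CUBIC))
E
python3 -m crank '[[14,39,0,-0.04],[14,39,0,-0.04],[12,39,0,-0.04],[9,30,0,-0.04]]' 1 60; python3 -c "
from h import *
for i in range(1): vision.snapshot('side')
goto(.605,.2635,86,.06)"
```

```text
t: 19.63
position: [0.6141, 0.2391, 0.0974]
ee_rot: [0.039, 0.996, 0.012, -0.082]
contact_force: [0.5, -0.7, 0.2]
grip_width: 0.0852
t 19.68 pos [0.6125 0.2445 0.0974] jawyaw(deg) 85.8 tilt [-0.163  0.034] j [0.25 0.52 0.03 1.23 0.07 0.32] F [0.  4.  0.8] w 0.0854
tool shift mm [ 2.5 17.5 38.8] turn -0.004 dist 43
```

View pics/v14.png

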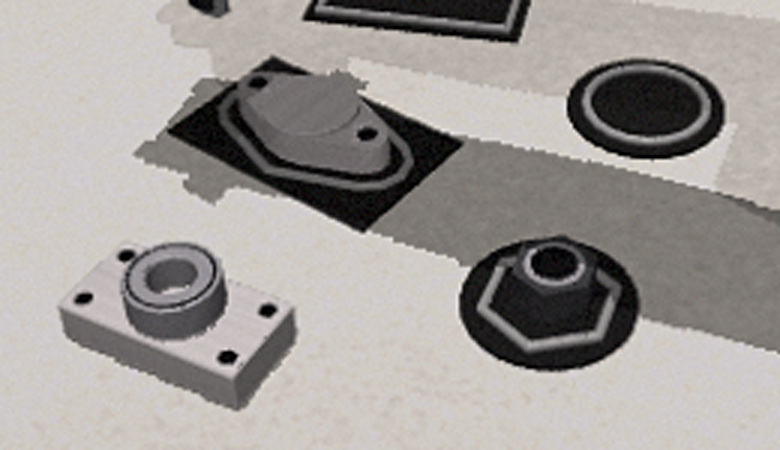

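The flange is in its nest, and the bearing is centred on the cover at crop (173,275). The nut at crop (553,263) looks displaced toward the back of its nest, so I check it numerically.

Run:
```python
from h import *
f=lambda a,b:(140+a/3,200+b/3)
for z in(.025,.029,.035): print('nut hole top',z,p2w('side',f(554,263),z)[0].round(4))
print('nest pad circle',p2w('side',f(549,304),.003)[0].round(4))
for z in (.044,): print('bearing hole top',p2w('side',f(174,276),z)[0].round(4))
t=cv2.imread('pics/t14.png'); a=rect('top',t,.4352,.1689,.007,.055,.0002)
s=rect('side',cv2.imread('pics/s14.png'),.4352,.1689,.003,.055,.0002)
cv2.imwrite('pics/nut14.png',np.hstack([a,s])[:,:800] if 0 else cv2.resize(np.hstack([a,s]),(800,400)))
```

```text
nut hole top 0.025 [0.4351 0.1645 0.025 ]
nut hole top 0.029 [0.4337 0.1685 0.029 ]
nut hole top 0.035 [0.4317 0.1744 0.035 ]
nest pad circle [0.4343 0.1731 0.003 ]
bearing hole top [0.6032 0.2641 0.044 ]
```

View pics/nut14.png

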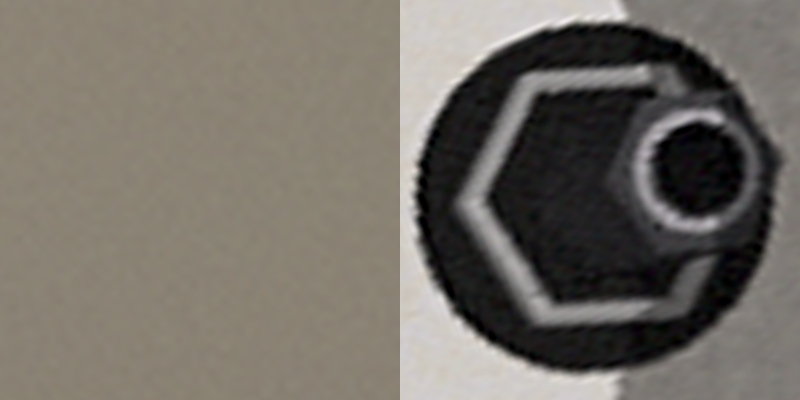

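The nut checks out: at the height of a flat nut, its hole lies within about 3 mm of the rim's centre. Continuing with the bearing.

```bash
python3 -m crank '[[0,18,8,0],[0,1,25,0],[0,0,22,0]]'; python3 -c "
from h import *
for i in range(2): vision.snapshot('side')
goto(.603,.264,86,.030)"
```

```text
t: 19.93
position: [0.6059, 0.271, 0.0443]
ee_rot: [0.033, 0.996, 0.015, -0.079]
contact_force: [-0.2, -0.1, -0.7]
grip_width: 0.0856
t 20.03 pos [0.6019 0.2695 0.0409] jawyaw(deg) 86.1 tilt [-0.166  0.033] j [ 0.29  0.57 -0.02  1.13  0.08  0.35] F [-1.1 -0.3 -0.1] w 0.0853
tool shift mm [-3.2 -5.6 10.4] turn 0.001 dist 12
```

```bash
python3 -m crank '[[-3,-5,9,0]]' -1 60; python3 -c "
from h import *
for i in range(7): vision.snapshot('side')
state()"; python3 -m crank '[[0,0,-40,0]]';  python3 -c "
from h import *
for i in range(2): vision.snapshot('side')
state()";python3 -m crank '[[0,0,-30,0]]';  python3 - <<'E'
from h import *
for i in range(2): im=vision.snapshot('side')
cv2.imwrite('pics/s15.png',im[:,:,::-1])
goto(.4385,-.0128,90,.09)
E
```

```text
t: 20.12
position: [0.604, 0.2653, 0.0325]
ee_rot: [0.033, 0.996, 0.014, -0.083]
contact_force: [1.4, 1.0, 0.9]
grip_width: 0.0757
t 20.47 pos [0.6041 0.2643 0.0323] jawyaw(deg) 86.0 tilt [-0.164  0.033] j [ 0.28  0.58 -0.03  1.11  0.08  0.34] F [ 0.  -0.2 -1.8] w 0.0486
t: 20.55
position: [0.6034, 0.261, 0.0642]
ee_rot: [0.034, 0.995, 0.011, -0.091]
contact_force: [-1.4, -0.6, -4.0]
grip_width: 0.0487
t 20.65 pos [0.6158 0.2639 0.0776] jawyaw(deg) 86.0 tilt [-0.153  0.037] j [0.27 0.55 0.03 1.19 0.08 0.34] F [2.2 0.8 0.2] w 0.0491
t: 20.73
position: [0.6163, 0.2617, 0.1027]
ee_rot: [0.034, 0.996, 0.014, -0.082]
contact_force: [-0.7, -0.0, -3.7]
grip_width: 0.0488
t 20.83 pos [0.6255 0.2639 0.1133] jawyaw(deg) 86.0 tilt [-0.142  0.04 ] j [0.27 0.53 0.07 1.25 0.08 0.33] F [0.7 1.  0.1] w 0.0489
tool shift mm [ 163.4 -289.6   38.4] turn -0.07 dist 335
```

```bash
python3 -m crank '[[20,-35,3,0],[20,-35,3,0],[20,-35,3,0],[20,-35,3,0],[20,-35,3,0],[20,-35,3,0],[20,-35,3,0],[18,-32,3,0]]';  python3 - <<'E'
from h import *
im=vision.snapshot('side')
goto(.4385,-.0128,90,.013)
E
```

```text
t: 21.5
position: [0.4536, -0.0038, 0.1026]
ee_rot: [0.028, 0.998, 0.02, -0.058]
contact_force: [1.2, -0.5, -1.3]
grip_width: 0.0492
t 21.55 pos [ 0.4484 -0.008   0.1016] jawyaw(deg) 86.4 tilt [-0.121  0.04 ] j [-0.17  0.16 -0.47  1.06  0.02 -0.12] F [-4.7 -3.1 -1.2] w 0.0491
tool shift mm [-1.5 -8.3 88.9] turn -0.062 dist 89
```

```bash
python3 -m crank '[[-1,-4,32,0],[-1,-3,28,0],[0,0,12,0]]';  python3 - <<'E'
from h import *
im=vision.snapshot('side');im=vision.snapshot('side')
goto(.4385,-.0128,None,.013)
E
```

```text
t: 21.8
position: [0.4446, -0.0173, 0.0321]
ee_rot: [0.034, 0.998, 0.017, -0.054]
contact_force: [-0.4, -0.0, -1.8]
grip_width: 0.049
t 21.90 pos [ 0.4432 -0.0164  0.0321] jawyaw(deg) 86.0 tilt [-0.11   0.039] j [-0.19  0.24 -0.56  0.89  0.02 -0.13] F [ 1.   0.7 -1.1] w 0.049
tool shift mm [ 2.8  2.6 19.6] turn 0 dist 20
```

```bash
python3 -m crank '[[3,2,14,0],[0,1,4,0]]';  python3 - <<'E'
from h import *
im=vision.snapshot('side');im=vision.snapshot('side')
goto(.4385,-.0128,None,.013)
E
```

```text
t: 22.07
position: [0.4409, -0.0128, 0.016]
ee_rot: [0.034, 0.998, 0.017, -0.054]
contact_force: [-1.9, -0.4, -1.8]
grip_width: 0.0491
t 22.17 pos [ 0.4434 -0.0132  0.0172] jawyaw(deg) 86.0 tilt [-0.102  0.037] j [-0.19  0.26 -0.57  0.85  0.02 -0.12] F [-0.3  0.4 -1.2] w 0.0488
tool shift mm [ 4.4 -0.1  4.7] turn 0 dist 6
```

```bash
python3 -m crank '[[4,0,3,0],[0,0,1,0]]'; python3 -c "
from h import *
vision.snapshot('side'); state()"; python3 -m crank '[[0,0,0,0]]' 0.8 40; python3 -c "
from h import *
for i in range(3): vision.snapshot('side')
state()";python3 -m crank '[[0,0,-40,0]]';  python3 -c "
from h import *
for i in range(2): vision.snapshot('side')
state()";python3 -m crank '[[0,0,-40,0]]';  python3 - <<'E'
from h import *
for i in range(1): im=vision.snapshot('side')
cv2.imwrite('pics/s16.png',im[:,:,::-1])
goto(.605,.264,86,.08)
for q in (.60,.605,.61): pass
print('cover holes px', w2p('side',[[.6514,.2793,.024],[.6488,.2431,.024],[.5616,.2856,.024],[.559,.2496,.024]]).round(1).tolist())
a=rect('side',im[:,:,::-1].copy(),.605,.264,.024,.075); p=cv2.cvtColor(a,cv2.COLOR_BGR2GRAY)
print(holes(im[:,:,::-1].copy(),(.605,.264),.024,70,n='side'))
a0=cv2.imread('pics/side0.png');print(holes(a0,(.605,.264),.024,70,n='side'))
E
```

```text
t: 22.33
position: [0.4416, -0.0129, 0.0156]
ee_rot: [0.033, 0.998, 0.017, -0.049]
contact_force: [0.2, 1.1, -1.8]
grip_width: 0.0486
t 22.38 pos [ 0.4427 -0.0131  0.0158] jawyaw(deg) 86.1 tilt [-0.096  0.036] j [-0.19  0.25 -0.58  0.84  0.02 -0.12] F [-0.5  0.1 -1.6] w 0.0485
t: 22.47
position: [0.4434, -0.0131, 0.0164]
ee_rot: [0.033, 0.998, 0.016, -0.048]
contact_force: [-0.5, -0.8, -0.2]
grip_width: 0.0596
t 22.62 pos [ 0.4435 -0.0132  0.0164] jawyaw(deg) 86.1 tilt [-0.094  0.036] j [-0.19  0.25 -0.58  0.84  0.02 -0.12] F [-0.1  0.3 -1.2] w 0.0764
t: 22.7
position: [0.4405, -0.0134, 0.0512]
ee_rot: [0.033, 0.998, 0.018, -0.055]
contact_force: [-0.2, 0.3, -1.2]
grip_width: 0.0774
t 22.80 pos [ 0.4518 -0.0155  0.0603] jawyaw(deg) 86.1 tilt [-0.086  0.034] j [-0.19  0.2  -0.53  0.93  0.02 -0.12] F [ 1.4 -0.1  0.3] w 0.077
t: 22.88
position: [0.4493, -0.0158, 0.0932]
ee_rot: [0.033, 0.998, 0.017, -0.049]
contact_force: [-1.1, -0.6, -0.7]
grip_width: 0.0771
t 22.93 pos [ 0.4581 -0.0174  0.1031] jawyaw(deg) 86.1 tilt [-0.079  0.033] j [-0.19  0.15 -0.48  1.03  0.02 -0.12] F [ 3.1 -0.4  4.5] w 0.0767
tool shift mm [-129.7  289.9   20.7] turn 0.002 dist 318
cover holes px [[168.0, 299.3], [182.4, 284.9], [216.0, 318.8], [229.5, 303.0]]
[(np.float64(652.6), np.float64(279.1), 52), (np.float64(650.0), np.float64(243.4), 57), (np.float64(562.5), np.float64(285.6), 60), (np.float64(559.9), np.float64(250.0), 56)]
[(np.float64(652.5), np.float64(279.1), 52), (np.float64(627.3), np.float64(237.5), 2046), (np.float64(633.8), np.float64(263.5), 40), (np.float64(624.1), np.float64(277.8), 44), (np.float64(587.5), np.float64(258.8), 274), (np.float64(562.6), np.float64(285.6), 60), (np.float64(560.0), np.float64(250.0), 55)]
```

```bash
python3 -m crank '[[-17,37,2,0],[-17,37,2,0],[-17,37,2,0],[-17,37,2,0],[-17,37,2,0],[-17,37,2,0],[-17,37,2,0],[-10,28,2,0]]' 1 70;  python3 - <<'E'
from h import *
im=vision.snapshot('side')
goto(.605,.2645,86,.004)
b=rect('side',im[:,:,::-1].copy(),.4385,-.0128,.003,.055,.0002)
c=rect('side',cv2.imread('pics/side0.png'),.4385,-.0128,.003,.055,.0002)
cv2.imwrite('pics/b17.png',cv2.resize(np.hstack([c,b]),(800,400)))
E
```

```text
t: 23.6
position: [0.6176, 0.2619, 0.0939]
ee_rot: [0.041, 0.999, 0.014, -0.03]
contact_force: [-0.1, -0.0, 0.5]
grip_width: 0.085
t 23.65 pos [0.6197 0.2667 0.0937] jawyaw(deg) 85.5 tilt [-0.056  0.036] j [ 0.29  0.48 -0.03  1.1   0.05  0.37] F [ 5.   3.5 -0.6] w 0.0853
tool shift mm [ 9.2 -6.2 90.2] turn -0.008 dist 91
```

View pics/b17.png

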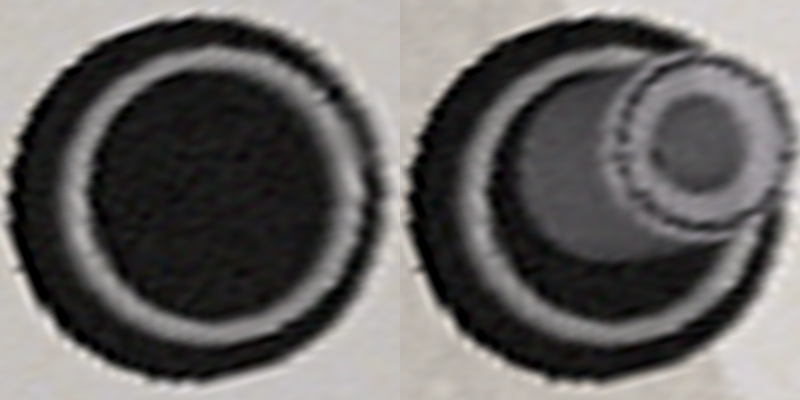

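Measured against the rim in the side view, the bearing base is inside the rim but about 8 mm off-centre toward +x, with 9 mm of clearance. I'll slide it back after placing the cover. Descending on the cover now.

```bash
python3 -m crank '[[6,-4,30,0],[3,-3,30,0],[0,0,14,0],[0,0,2,0]]';  python3 - <<'E'
from h import *
goto(.605,.2645,86,.004)
E
```

```text
t: 23.98
position: [0.6116, 0.2693, 0.0186]
ee_rot: [0.035, 0.999, 0.019, -0.023]
contact_force: [-0.7, -0.1, -0.2]
grip_width: 0.0852
t 23.98 pos [0.6116 0.2693 0.0186] jawyaw(deg) 85.9 tilt [-0.045  0.039] j [ 0.3   0.54 -0.12  0.94  0.05  0.37] F [-0.7 -0.1 -0.2] w 0.0852
tool shift mm [ 5.6 -5.8 14.7] turn -0.001 dist 17
```

```bash
python3 -m crank '[[6,-6,8,0],[0,0,4,0]]';  python3 - <<'E'
from h import *
vision.snapshot('side')
goto(.605,.2645,86,.004)
E
python3 -m crank '[[0,0,-1,0],[0,0,-1,0],[0,0,-1,0],[0,0,-1,0]]' -1 80
python3 - <<'E'
from h import *
vision.snapshot('side')
goto(.605,.2645,86,.004)
E
```

```text
t: 24.15
position: [0.6042, 0.2639, 0.0061]
ee_rot: [0.035, 0.999, 0.018, -0.024]
contact_force: [-1.3, -0.8, 0.4]
grip_width: 0.0853
t 24.20 pos [0.6053 0.2644 0.0063] jawyaw(deg) 85.9 tilt [-0.045  0.039] j [ 0.29  0.54 -0.15  0.91  0.05  0.36] F [ 0.5 -0.1 -0.8] w 0.0854
tool shift mm [ 0.2 -0.   2.3] turn -0.001 dist 2
t: 24.53
position: [0.6084, 0.2646, 0.0141]
ee_rot: [0.035, 0.999, 0.02, -0.021]
contact_force: [-0.6, 0.1, -4.4]
grip_width: 0.0534
t 24.58 pos [0.6086 0.2647 0.0143] jawyaw(deg) 85.9 tilt [-0.04   0.041] j [ 0.29  0.53 -0.14  0.92  0.05  0.36] F [ 0.8 -0.4 -3.8] w 0.0537
tool shift mm [ 3.2 -0.9 10.4] turn -0.002 dist 11
```

```bash
python3 -m crank '[[0,0,-40,0]]'; python3 -c "
from h import *
vision.snapshot('side');vision.snapshot('side')
state()"; python3 -m crank '[[0,0,-35,0]]'
python3 - <<'E'
from h import *
vision.snapshot('side')
goto(.624,-.0817,101.3,.085)
E
```

```text
t: 24.67
position: [0.6026, 0.2608, 0.0457]
ee_rot: [0.036, 0.999, 0.017, -0.029]
contact_force: [-2.2, -1.2, -5.8]
grip_width: 0.0531
t 24.77 pos [0.6144 0.2641 0.0593] jawyaw(deg) 85.9 tilt [-0.031  0.044] j [ 0.29  0.49 -0.11  0.99  0.05  0.36] F [ 3.  -0.1 -2.1] w 0.0531
t: 24.85
position: [0.6098, 0.2609, 0.0874]
ee_rot: [0.036, 0.999, 0.019, -0.023]
contact_force: [-2.3, -0.7, -6.7]
grip_width: 0.0532
t 24.90 pos [0.6171 0.2628 0.0997] jawyaw(deg) 85.9 tilt [-0.027  0.044] j [ 0.28  0.45 -0.07  1.07  0.05  0.35] F [1.5 0.3 4.1] w 0.0532
tool shift mm [ -31.5 -343.5   -0.9] turn -0.269 dist 345
```

```bash
python3 -m crank '[[-3,-40,1,-0.033],[-2,-40,1,-0.033],[0,-40,1,-0.033],[1,-40,1,-0.033],[3,-40,1,-0.033],[4,-40,1,-0.033],[5,-40,1,-0.033],[6,-39,1,-0.033]]'
python3 - <<'E'
from h import *
vision.snapshot('side')
goto(.624,-.0817,101.3,.016)
E
```

```text
t: 25.57
position: [0.626, -0.0569, 0.0793]
ee_rot: [-0.112, 0.993, 0.026, -0.003]
contact_force: [0.2, 0.1, -4.4]
grip_width: 0.0535
t 25.62 pos [ 0.6265 -0.0658  0.0785] jawyaw(deg) 102.5 tilt [-0.011  0.043] j [-0.23  0.41 -0.18  1.    0.04 -0.44] F [ 0.4 -5.3 -4.8] w 0.0535
tool shift mm [  5.8 -17.7  61.8] turn 0.02 dist 65
```

```bash
python3 -m crank '[[4,-12,16,0.02],[2,-4,20,0],[0,0,10,0],[0,0,1,0]]'
python3 - <<'E'
from h import *
vision.snapshot('side')
goto(.624,-.0817,101.3,.016)
E
```

```text
t: 25.95
position: [0.6243, -0.0878, 0.0289]
ee_rot: [-0.093, 0.995, 0.021, -0.002]
contact_force: [-0.7, 1.0, -3.7]
grip_width: 0.0533
t 26.00 pos [ 0.624  -0.0874  0.0292] jawyaw(deg) 100.7 tilt [-0.009  0.041] j [-0.26  0.46 -0.22  0.91  0.04 -0.45] F [-0.5 -0.7 -4.5] w 0.0532
tool shift mm [-1.   5.  13.4] turn -0.01 dist 14
```

```bash
python3 -m crank '[[-1,5,8,-0.01],[0,0,3,0]]'
python3 - <<'E'
from h import *
im=vision.snapshot('side')
goto(.624,-.0817,101.3,.016)
im=im[:,:,::-1].copy(); cv2.imwrite('pics/s18.png',im)
print(holes(im,(.6223,-.0817),.028,60,n='side'))
E
```

```text
t: 26.17
position: [0.6249, -0.0801, 0.0189]
ee_rot: [-0.099, 0.995, 0.021, -0.002]
contact_force: [-0.7, 0.8, -4.5]
grip_width: 0.0534
t 26.22 pos [ 0.6254 -0.0805  0.019 ] jawyaw(deg) 101.4 tilt [-0.007  0.041] j [-0.25  0.47 -0.23  0.88  0.04 -0.45] F [ 0.2  0.1 -4.7] w 0.0535
tool shift mm [ 1.6 -1.   3. ] turn 0.002 dist 4
[(np.float64(650.8), np.float64(-115.3), 3872), (np.float64(676.4), np.float64(-42.2), 260), (np.float64(674.5), np.float64(-99.0), 43), (np.float64(668.0), np.float64(-63.2), 43), (np.float64(595.4), np.float64(-35.2), 1802), (np.float64(619.0), np.float64(-76.8), 37), (np.float64(571.3), np.float64(-11.1), 436), (np.float64(582.8), np.float64(-110.1), 61), (np.float64(576.3), np.float64(-74.9), 65), (np.float64(561.5), np.float64(-65.1), 13), (np.float64(549.1), np.float64(-98.2), 45)]
```

```bash
python3 -m crank '[[2,-1,3,0],[0,0,2,0]]'; python3 -c "
from h import *
state()"; python3 -m crank '[[0,0,0,0],[0,0,0,0],[0,0,-1,0]]' 0.9 40; python3 -m crank '[[0,0,-35,0],[0,0,-40,0]]'
python3 - <<'E'
from h import *
im=vision.snapshot('side')[:,:,::-1].copy(); cv2.imwrite('pics/s19.png',im)
goto(.4455,-.0128,90,.08)
print(holes(im,(.6223,-.0817),.027,60,n='side'))
E
```

```text
t: 26.38
position: [0.6255, -0.0808, 0.0159]
ee_rot: [-0.101, 0.995, 0.02, 0.0]
contact_force: [-2.7, -1.4, 2.0]
grip_width: 0.0532
t 26.38 pos [ 0.6255 -0.0808  0.0159] jawyaw(deg) 101.6 tilt [-0.003  0.039] j [-0.25  0.47 -0.24  0.87  0.04 -0.45] F [-2.7 -1.4  2. ] w 0.0532
t: 26.63
position: [0.628, -0.0805, 0.0196]
ee_rot: [-0.101, 0.995, 0.019, 0.003]
contact_force: [0.1, -0.1, -0.4]
grip_width: 0.0809
t: 26.8
position: [0.622, -0.0815, 0.0885]
ee_rot: [-0.101, 0.995, 0.022, -0.004]
contact_force: [0.8, 0.0, 1.2]
grip_width: 0.0812
t 26.85 pos [ 0.6274 -0.083   0.0979] jawyaw(deg) 101.7 tilt [0.    0.039] j [-0.25  0.39 -0.17  1.03  0.04 -0.45] F [ 1.2 -1.   5.4] w 0.0812
tool shift mm [164.2 104.8  20.6] turn 0.203 dist 196
[(np.float64(677.1), np.float64(-42.8), 264), (np.float64(672.1), np.float64(-91.9), 52), (np.float64(664.8), np.float64(-56.4), 48), (np.float64(587.8), np.float64(-40.5), 1325), (np.float64(574.7), np.float64(-11.8), 511), (np.float64(584.2), np.float64(-109.2), 61), (np.float64(576.6), np.float64(-74.5), 70), (np.float64(549.1), np.float64(-98.5), 55)]
```

The cover's holes give its centre at (624,-83) mm and yaw 11.1°, so it lies flat and aligned in its nest (622,-82; 11.3°). Now I re-centre the bearing.

```bash
python3 -m crank '[[33,21,2,0],[33,21,2,0],[33,21,2,0],[33,21,2,0],[22,14,2,0],[0,0,0,0]]' 1 40
python3 - <<'E'
from h import *
goto(.446,-.0135,None,.016)
E
```

```text
t: 27.35
position: [0.4641, -0.0191, 0.0974]
ee_rot: [-0.1, 0.995, 0.016, 0.017]
contact_force: [-0.9, -0.3, 0.5]
grip_width: 0.0856
t 27.35 pos [ 0.4641 -0.0191  0.0974] jawyaw(deg) 101.6 tilt [0.03  0.034] j [-0.21  0.09 -0.56  0.9   0.04 -0.41] F [-0.9 -0.3  0.5] w 0.0856
tool shift mm [19.5  6.9 80.9] turn 0 dist 84
```

```bash
python3 -m crank '[[12,4,25,0],[8,3,25,0],[0,0,12,0],[0,0,1,0]]'
python3 - <<'E'
from h import *
vision.snapshot('side')
goto(.446,-.0135,None,.015)
E
```

```text
t: 27.68
position: [0.4501, -0.0146, 0.0376]
ee_rot: [-0.101, 0.994, 0.013, 0.025]
contact_force: [-0.5, 0.3, -0.2]
grip_width: 0.0851
t 27.73 pos [ 0.4505 -0.0147  0.0381] jawyaw(deg) 101.6 tilt [0.047 0.032] j [-0.2   0.14 -0.66  0.73  0.04 -0.4 ] F [ 0.1 -1.  -0.1] w 0.0851
tool shift mm [ 5.4  1.6 22.9] turn 0 dist 24
```

```bash
python3 -m crank '[[5,2,14,0],[0,0,9,0],[0,0,1,0]]'
python3 - <<'E'
from h import *
goto(.446,-.0135,None,.015)
E
python3 -m crank '[[0,0,1,0],[0,0,1,0],[0,0,1,0],[0,0,0,0],[0,0,0,0]]' -1 40
python3 - <<'E'
from h import *
goto(.439,-.0128,None,.015)
E
```

```text
t: 27.98
position: [0.4528, -0.0144, 0.0171]
ee_rot: [-0.101, 0.994, 0.012, 0.03]
contact_force: [0.1, -1.0, 0.2]
grip_width: 0.0851
t 27.98 pos [ 0.4528 -0.0144  0.0171] jawyaw(deg) 101.6 tilt [0.057 0.03 ] j [-0.2   0.17 -0.68  0.67  0.04 -0.4 ] F [ 0.1 -1.   0.2] w 0.0851
tool shift mm [6.6 2.2 1.7] turn 0 dist 7
t: 28.4
position: [0.4564, -0.014, 0.0174]
ee_rot: [-0.101, 0.994, 0.013, 0.032]
contact_force: [-0.4, 0.4, -0.6]
grip_width: 0.0478
t 28.40 pos [ 0.4564 -0.014   0.0174] jawyaw(deg) 101.6 tilt [0.06  0.033] j [-0.2   0.18 -0.68  0.67  0.04 -0.4 ] F [-0.4  0.4 -0.6] w 0.0478
tool shift mm [17.   4.6  1.4] turn 0 dist 18
```

```bash
python3 -m crank '[[8,2,0,0]]'
python3 - <<'E'
from h import *
vision.snapshot('side'); goto(.449,-.0132,None,.015)
E
```

```text
t: 28.48
position: [0.4506, -0.0141, 0.0178]
ee_rot: [-0.101, 0.994, 0.013, 0.033]
contact_force: [1.3, -0.4, -1.5]
grip_width: 0.0474
t 28.53 pos [ 0.4475 -0.0137  0.0172] jawyaw(deg) 101.6 tilt [0.06  0.032] j [-0.2   0.16 -0.69  0.66  0.04 -0.41] F [ 2.  -0.9  3.4] w 0.0471
tool shift mm [-1.4  0.2  2.3] turn 0 dist 3
```

```bash
python3 -m crank '[[0,0,0,0],[0,0,0,0],[0,0,0,0]]' 1 40; python3 -m crank '[[0,0,-35,0],[0,0,-40,0],[0,0,-40,0],[0,0,-30,0]]'
python3 - <<'E'
from h import *
im=vision.snapshot('side')[:,:,::-1].copy(); cv2.imwrite('pics/s20.png',im); state()
a=cv2.imread('pics/s16.png')
b=[rect('side',i,.4385,-.0128,.003,.055,.0002) for i in(a,im)]
c=cv2.resize(im[140:330,170:430],None,fx=3,fy=3)
# bearing front boundary: gray profile going up (rows from bottom) at base centre column 216px*2.75/... in 550px patch
for p in b:
    g=cv2.cvtColor(p,cv2.COLOR_BGR2GRAY); print(g[200:500:8,290:305].mean(1).astype(int))
cv2.imwrite('pics/v20.png',np.vstack([cv2.resize(np.hstack(b),(600,300)),cv2.resize(im[180:330,140:440],(600,300),interpolation=cv2.INTER_CUBIC)]))
E
```

```text
t: 28.78
position: [0.4469, -0.0139, 0.0175]
ee_rot: [-0.101, 0.994, 0.013, 0.032]
contact_force: [0.9, 0.1, 0.7]
grip_width: 0.0814
t: 29.12
position: [0.43, -0.0171, 0.1586]
ee_rot: [-0.101, 0.995, 0.016, 0.022]
contact_force: [1.0, -1.0, -0.1]
grip_width: 0.0856
t 29.17 pos [ 0.4339 -0.0179  0.1642] jawyaw(deg) 101.6 tilt [0.049 0.034] j [-0.22 -0.05 -0.54  1.03  0.04 -0.42] F [2.7 0.4 4.3] w 0.0851
[70 67 59 61 67 80 87 91 89 85 80 82 77 75 78 75 70 66 64 62 38  6 12 14
 10  8 15  6 12 15 29 60 85 80 64 27 12 14]
[108 106  86  71  63  70  70  67  70  71  72  67  73  77  72  71  72  67
  71  71  69  70  69  62  61  38   8  14  15  10  23  57  83  79  54  25
  12   4]
```

The base's front edge moved 7.6 mm, and the front gap to the rim is now about 9 mm, which is centred. I make a final look with my last picture.

View pics/v20.png

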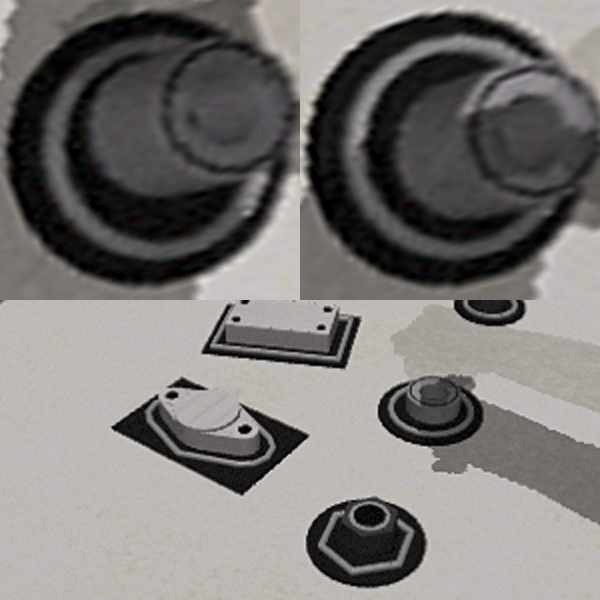

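```bash
python3 -c "
from station import ticket
print(ticket.job_done())"
```

```text
the job is handed in; nothing more can be done
None
```

All five parts are in their nests, and I handed the job in at about 29 s of robot time with the open gripper about 16 cm above the bench, touching nothing.

I moved them in the order nut, cap, flange, bearing, cover. The first bearing placing was about 8 mm off-centre, so I gripped it again and slid it back.

| Part | Last check |
|---|---|
| Cover | Centre within about 2–3 mm of its nest, yaw 11.1° against 11.3°, lying flat |
| Bearing | About 9 mm gap at its front edge to the rim, so centred fore and aft |
| Nut | Inside the hexagon, about 3 mm off-centre |
| Flange | Inside the lozenge and aligned, checked by eye only |
| Cap | Inside the small circle when last seen after release, at a release point 1 mm from the nest centre; not measured again |

- **Nut grip:** I never got a clean grip on its flats. The gripper read about 45 mm where 41 mm was expected, so I think it was held nearer its corners. It still ended up in its nest.
- **Tool tilt:** the tool drifted off vertical during the job, by up to about 10°, mostly along the fingers' width. The parts still came to rest flat in the last pictures.
- **Forces:** the highest contact force I saw was about 20 N, while lowering the nut.

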